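Gauge salvaged spindles for the thickest that fits

TASK

Hang the gauge plate on the stand so that both its end sockets drop over the two upright pintles and it lies flat on the stand. Then find the thickest spindle in the rack that fits the plate's middle hole: try the thickest spindle first by pressing its foot down on that hole, and as it will not go in, put it in the open reject box. Then push the next thinner one right through the middle hole so that it falls into the tray below, and leave the plate hanging, the thinnest spindle in the rack and the other things on the bench where they are.

Things in the scene. Friction and masses are not known exactly. Their poses are not given: they have to be found in the camera images.
- plate_center (a point): Middle of the loose aluminium gauge plate, 90 (x) by 210 (y) by 10 mm thick (z), about 0.5 kg; this point is half-way up the thickness. At start it lies flat on the bench. Three round gauge holes go right through it in a row along y at x = -28 mm: 28 mm wide at y = +48, 20 mm at y = 0 (the middle hole), 15 mm at y = -48. Two round pintle sockets of 13 mm go through at x = 0, y = +90 and -90 mm. It may be hung either way round. z points up out of the face with the fin.
- fin (a point): Middle of the dark steel upright grip fin on the gauge plate: 12 mm thick (x), 60 mm long (y), at plate x = +12, y = 0; it stands 41 mm above the plate's top face, and this point is 21 mm above that face, 31 mm above the underside. Same axes as the plate.
- middle_hole (a point): Centre of the middle gauge hole (20 mm wide, 1 mm chamfer) at the plate's top face, 10 mm above its underside; same axes as the plate. At plate x = -28 mm, so 40 mm from the middle of the fin.
- seat (a point): Point half-way between the two steel pintles of the dull green stand, at the height of the leg tops (105 mm above the bench) on which the plate's underside rests when hung. The pintles stand upright at y = +90 and -90 mm from here: 10 mm thick, 26 mm tall above the leg tops, the top 7 mm tapered. The legs are 80 mm (x) by 30 mm (y, from 76 to 106 mm either side), upright, and fixed like the whole stand. x, y level, z up.
- catch_tray (a point): Middle of the floor of the dark steel catch tray between the stand's legs, 11 mm above the bench: 112 mm (x) by 144 mm (y) inside, walls 45 mm high, rubber floor. A 90 mm spindle that passes the plate falls down into it below the plate. Same axes as seat.
- stand: The fixed dull green stand with the two pintles and the tray: base 130 (x) by 240 (y) mm; origin at the bench under its middle. seat and catch_tray are on it.
- plate: The gauge plate itself; origin at the middle of its underside, axes as for plate_center.
- rack: Fixed wooden rack block, 65 (x) by 180 (y) by 40 mm high; origin at the middle of its underside. Three round sockets of 28 mm, 30 mm deep (floor 10 mm above the bench), at y = -58, 0 and +58 mm; one spindle stands upright and loose in each, in any order, 60 mm of it showing.
- reject_box: Fixed open grey plastic box, 130 by 130 mm and 45 mm high outside, walls and floor 5 mm; origin at the middle of its underside.
- spindle_thick: Thickest plain steel spindle: 24 mm thick, 90 mm long, about 0.32 kg, stands upright; origin at its foot, z along it. The foot has a small chamfer. It does not fit the 20 mm hole.
- thick_center (a point): Centre of the thickest spindle, half-way up (45 mm from the foot).
- spindle_medium: Middle steel spindle: 18 mm thick, 90 mm long, about 0.18 kg; origin at its foot, z along it. It fits the 20 mm hole and falls through when let go.
- medium_center (a point): Centre of the middle spindle, half-way up (45 mm from the foot).
- thin_center (a point): Centre of the thinnest steel spindle (13 mm thick, 90 mm long), half-way up. It stays in the rack.
- screwdriver: Bystander: screwdriver lying on the bench; origin under it.
- tape: Bystander: cardboard ring (an empty tape core), 90 mm across, 24 mm high; origin at its underside.
- motor: Bystander: small steel electric motor, about 85 mm long, 42 mm high; origin at its underside.

How it is judged:
On the way, in this order (a step that is already met when the one before it is completed fails the run):
1. The gauge plate lies flat on the stand, over both pintles, and is let go (distance between plate_center and seat below 0.008 m and angle between the z axis of plate_center and the z axis of seat, either way round below 0.04 rad and angle between the y axis of plate_center and the y axis of seat, either way round below 0.06 rad and contact force between the fingers and plate below 0.1 N), for 0.2 s.
2. The foot of the thickest spindle is pressed on the middle hole, upright (within 6 mm of its centre, at least 1.5 N) (horizontal distance between thick_center and middle_hole below 0.006 m and angle between thick_center's own z axis and vertical below 0.12 rad and z of thick_center in the frame of middle_hole below 0.049 m and contact force between spindle_thick and plate above 1.5 N), for 0.1 s.
3. The thickest spindle is in the reject box and let go (x of thick_center in the frame of reject_box between -0.06 and 0.06 m and y of thick_center in the frame of reject_box between -0.06 and 0.06 m and z of thick_center in the frame of reject_box below 0.07 m and contact force between the fingers and spindle_thick below 0.1 N and linear speed of spindle_thick below 0.1 m/s), for 0.2 s.
4. The middle spindle has gone down through the middle hole, its foot at least 20 mm below the plate (horizontal distance between medium_center and middle_hole below 0.005 m and z of medium_center in the frame of middle_hole between -0.055 and 0.015 m).
At the end, for the whole second after the job is handed in: The gauge plate lies flat on both legs of the stand over both pintles (within 8 mm and 0.04 rad), the middle spindle lies or stands in the catch tray below it, the thickest spindle lies or stands in the reject box, the thinnest still stands in the rack, and all are at rest (distance between plate_center and seat below 0.008 m and angle between the z axis of plate_center and the z axis of seat, either way round below 0.04 rad and angle between the y axis of plate_center and the y axis of seat, either way round below 0.06 rad and x of thick_center in the frame of reject_box between -0.06 and 0.06 m and y of thick_center in the frame of reject_box between -0.06 and 0.06 m and z of thick_center in the frame of reject_box below 0.07 m and x of medium_center in the frame of catch_tray between -0.06 and 0.06 m and y of medium_center in the frame of catch_tray between -0.075 and 0.075 m and z of medium_center in the frame of catch_tray below 0.06 m and x of thin_center in the frame of rack between -0.015 and 0.015 m and y of thin_center in the frame of rack between -0.075 and 0.075 m and linear speed of each of plate, spindle_thick, spindle_medium below 0.03 m/s); the robot touches nothing.
It fails at once if The thinnest spindle is taken out of the rack or moved by more than 25 mm (distance of thin_center from where it was at the start of the episode above 0.025 m).
It fails at once if The screwdriver is moved by more than 30 mm (distance of screwdriver from where it was at the start of the episode above 0.03 m).
It fails at once if The tape is moved by more than 30 mm (distance of tape from where it was at the start of the episode above 0.03 m).
It fails at once if The motor is moved by more than 30 mm (distance of motor from where it was at the start of the episode above 0.03 m).
It also fails if it takes over 72 s, if anything falls off the work surface, if the arm or the gripper's body presses on something with over 40 N, if the wrist force passes 120 N, or if a joint passes its speed limit or range.

ROBOT

A 7-joint arm with a two-finger parallel gripper is mounted at the origin on the work surface. World frame = base frame: x ahead of the robot, y to its left, z up, the work surface at z = 0. Lengths are in m, angles in rad, forces in N, time in s.
With the tool pointing down it reaches from about 0.4 to 0.9 m from the base axis. Payload 5.5 kg.
Tool frame: the origin (TCP) lies at the very end of the fingers, on their centre line; the grasp point (between the pads) lies env.pinch_z behind it (env.pinch_z is the distance from the TCP to the grasp point, in m); z points along the fingers, y is the direction in which the jaws open and shut (so a half turn about z gives the same grasp; the last joint's range is limited). The gripper opens to 92 mm and grips with 3 to 60 N. Pads are 19 mm wide; open, the fingers measure 130 mm over their backs; the gripper's body (75 mm by 190 mm) begins 47 mm behind the grasp point.
Start: joints at [1.587, 0.501, -0.427, 1.55, 0.221, 1.138, -0.21], TCP at [0.159, -0.63, 0.227] pointing down, gripper open.
Joint ranges: [-2.88, 2.88], [-0.31, 2.03], [-1.54, 1.56], [0.2, 2.42], [-1.41, 4.55], [0.19, 2.02], [-2.57, 2.57]. Speed limits (rad/s): [2.57, 2.57, 3.14, 3.14, 3.14, 3.14, 3.14].

INTERFACE

Orientations are given as [roll, pitch, yaw] about the fixed x, y, z axes, in that order (R = Rz(yaw) Ry(pitch) Rx(roll)).
In Python, from workcell import status, imaging, job, env gives the robot as it stands. The module is installed in compiled form; this text tells all that it offers.
- The arm moves only by the tool jog_arm, never from a script. Its argument "motion" is text: rows parted by semicolons, each of 7 numbers parted by spaces: the shift along the tool's x, y, z each as a share of 120 mm, from -1 to 1, then the turn, a rotation vector about the tool's x, y, z each as a share of pi rad, from -1 to 1, then the gripper command: -1 is shut, 1 is fully open, values between are in proportion. In form: dx dy dz ax ay az gripper; .... A call has 1 to 8 rows; each row is the pose to reach, as a shift and turn from the pose commanded when the call began, along the tool's axes at that moment, turning the shorter way round; what a row does not reach only later rows make up. A row lasts 1/10 s, in which the tool goes at most 50 mm and 8.59 degrees, less where a joint would pass 70% of its speed; a pose out of reach is approached as far as the arm can. A call with a number of a shift or a turn outside -1 to 1 is refused whole. A call with a gripper value outside its range is refused whole. The fingers move at their own pace and stop on an object; the grip force is fixed at half the most. Time passes only in rows, so rows that repeat a pose let the fingers close. It gives the time, the measured TCP pose, the force and the opening at its end, in the units of the state.
- status.get_obs(): the state, without advancing time (a new reading comes with each control period).
- imaging.get_image(name): name is "scene" or "top"; returns the picture (420x560x3 uint8, red, green, blue); there is no depth.
- imaging.get_calibration(name): a dict with "vertical_fov" (degrees; the focal length in pixels is half the picture's height over the tangent of half this angle, whatever the lens; pixels are square), "cx", "cy" (the principal point, pixels), "rvec" (rotation vector, rad) and "tvec" (3), from world to camera coordinates, as OpenCV has them. Camera axes: x right, y down, z forward; pixel columns grow to the right and rows downward; lengths in m; the calibration is good to about 2 mm. A picture is of the moment at which its call begins. get_calibration takes no time and is no camera call.
- job.job_done(): hands the job in, once; it reports no verdict.
The state is a dict: "t": time; "joint_positions": joint angles; "dq": joint speeds; "effort": joint torques, N m; "position": TCP position; "tool_rot": TCP orientation; "wrist_force": force on the tool from outside, world axes, zero at the start; "torque": the same for the moment, N m; "width": opening from 0.0 (shut) to 1.0 (fully open).
Only numpy, scipy, OpenCV 4.12 (cv2) and the standard library are available. Lean on these libraries where they do the work, as an engineer would, in place of code of your own. Each camera call takes 0.05 s, during which the arm holds its last target.

## Working session

There is one attempt and no reset: what is moved stays moved. The work goes in short steps, Python scripts to look and compute and a tool call to move; the robot and the scene stay as the last step left them, time stands still between calls to the robot, and variables do not carry over. Pictures are saved under pics/ and viewed, and the job is handed in when it is done.

Besides the shell and the picture viewer there is one more tool, called after ">>>" as name(argument=value, ...), one argument or row to a line, values as JSON. jog_arm: Moves the arm, as the interface text tells. Shift numbers are shares of 120 mm and turn numbers shares of pi rad, none past 1 either way. Its arguments: {"type":"object","properties":{"motion":{"type":"string"}},"required":["motion"]}

```bash
mkdir -p pics; ls; python3 - <<'E'
from workcell import status, imaging, job, env
import cv2
print(status.get_obs()); print(env.pinch_z, [a for a in dir(env) if a[0]!='_'])
for n in ("scene","top"):
    c=imaging.get_calibration(n); print(n,c)
    cv2.imwrite(f"pics/{n}0.png",imaging.get_image(n)[:,:,::-1])
E
```

```text
pics
{'t': 0.0, 'joint_positions': array([ 1.58720225,  0.50184543, -0.42676071,  1.55147279,  0.22077462,
        1.13834315, -0.21027134]), 'dq': array([ 2.15104231e-03, -4.10707954e-04, -2.20333573e-04,  7.93499175e-05,
       -3.19368713e-03,  1.20177144e-03,  7.98799586e-04]), 'effort': array([-7.63532989e-04, -5.66580141e+01, -5.81656113e+00, -2.79111868e+01,
       -6.86717662e-02,  3.08055198e-02,  1.65336123e-04]), 'position': array([ 0.15855753, -0.62960899,  0.22566773]), 'tool_rot': array([-3.13957482e+00, -6.23016562e-05,  2.46844678e-01]), 'wrist_force': array([-0.21706675,  0.35129976, -0.28050047]), 'torque': array([ 0.00679359,  0.02003194, -0.02046993]), 'width': 0.997453646619351}
0.0188 ['PlanningError', 'pinch_z']
scene {'vertical_fov': 45.131117817922444, 'cx': 283.30157846114327, 'cy': 211.77478760261218, 'rvec': array([ 1.45074113,  1.87308963, -1.01288075]), 'tvec': array([ 0.13941515, -0.25584333,  1.68086156])}
top {'vertical_fov': 49.1530953786675, 'cx': 284.6543970294858, 'cy': 208.10089465481494, 'rvec': array([ 2.07373441, -2.14388925,  0.21859304]), 'tvec': array([0.03222671, 0.59329739, 1.22126231])}
```

View pics/scene0.png

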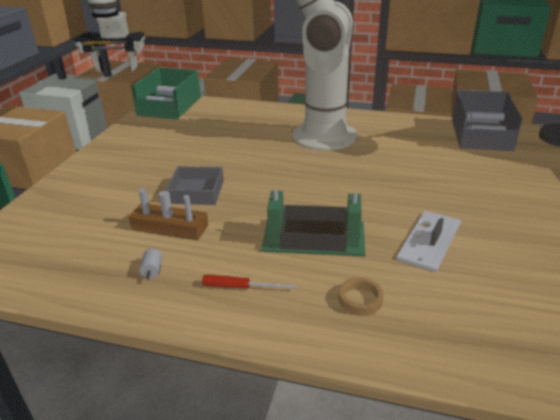

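View pics/top0.png

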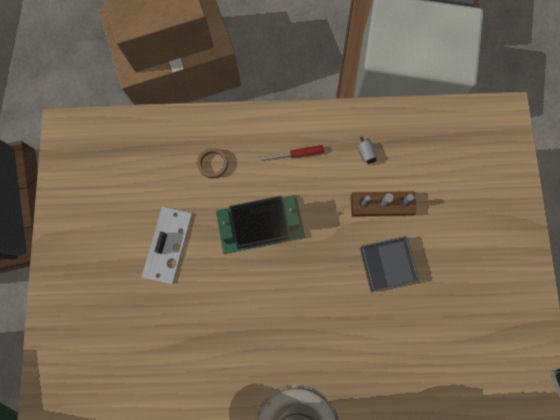

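```bash
cat > h.py <<'E'
import numpy as np, cv2
from workcell import status, imaging, job, env
from scipy.spatial.transform import Rotation as R
def cal(n):
    c=imaging.get_calibration(n); f=210/np.tan(np.radians(c['vertical_fov'])/2)
    K=np.array([[f,0,c['cx']],[0,f,c['cy']],[0,0,1]]); return K,np.array(c['rvec']),np.array(c['tvec'])
def proj(n,P):
    K,r,t=cal(n); return cv2.projectPoints(np.atleast_2d(np.array(P,float)),r,t,K,None)[0][:,0]
def ray(n,p):
    K,r,t=cal(n); M=cv2.Rodrigues(r)[0]; d=M.T@np.linalg.inv(K)@np.array([p[0],p[1],1.]); return -M.T@t,d
def atz(n,p,z):
    o,d=ray(n,p); return o+d*(z-o[2])/d[2]
def tri(ps,pt):
    o1,d1=ray('scene',ps);o2,d2=ray('top',pt)
    A=np.c_[d1,-d2]; s=np.linalg.lstsq(A,o2-o1,rcond=None)[0]; a=o1+s[0]*d1;b=o2+s[1]*d2
    return (a+b)/2,np.linalg.norm(a-b)
def crop(src,x0,y0,w,h,k,out):
    im=cv2.imread(src)[y0:y0+h,x0:x0+w]; im=cv2.resize(im,None,fx=k,fy=k,interpolation=cv2.INTER_CUBIC)
    step=10
    for x in range((x0+9)//10*10,x0+w,10):
        X=int((x+.5-x0)*k); cv2.line(im,(X,0),(X,4 if x%50 else 12),(0,0,255),1); cv2.putText(im,str(x),(X,14),0,.35,(0,0,255),1) if x%20==0 else 0
    for y in range((y0+9)//10*10,y0+h,10):
        Y=int((y+.5-y0)*k); cv2.line(im,(0,Y),(4,Y),(0,0,255),1); cv2.putText(im,str(y),(6,Y+4),0,.35,(0,0,255),1) if y%20==0 else 0
    cv2.imwrite(out,im)
E
python3 - <<'E'
from h import *
crop('pics/top0.png',130,180,180,110,4.4,'pics/t_a.png')
crop('pics/top0.png',340,130,90,170,3.5,'pics/t_b.png')
crop('pics/scene0.png',250,180,220,110,3.6,'pics/s_a.png')
crop('pics/scene0.png',120,160,120,120,5,'pics/s_b.png')
for n in('top','scene'):
    o,_=ray(n,(0,0)); print(n,o, atz(n,(0,0),0),atz(n,(559,0),0),atz(n,(0,419),0))
E
```

```text
top [0.32631743 0.0124491  1.31828826] [1.33339524 0.9188369  0.        ] [ 1.26498674 -0.89667605  0.        ] [0.05479572 0.79506834 0.        ]
scene [1.51597499 0.27805998 0.7312253 ] [-1.67512722 -2.70089683  0.        ] [-2.31645581  1.08717142  0.        ] [ 1.16338143 -0.30908913  0.        ]
```

View pics/t_a.png

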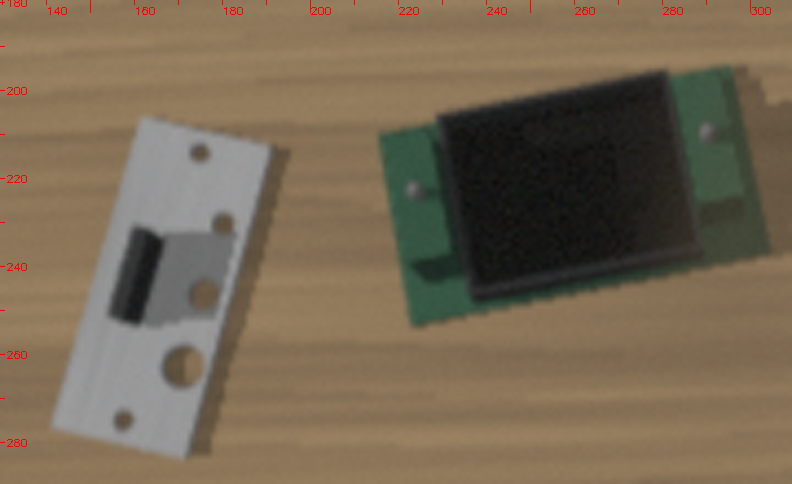

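View pics/t_b.png

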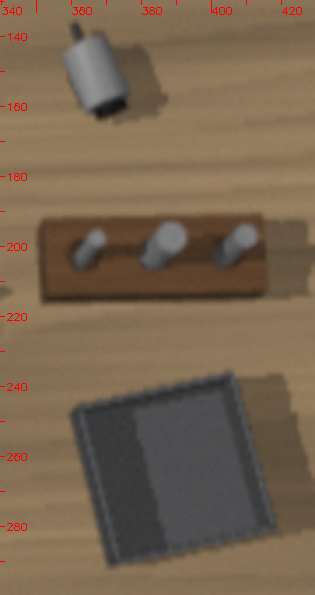

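View pics/s_a.png

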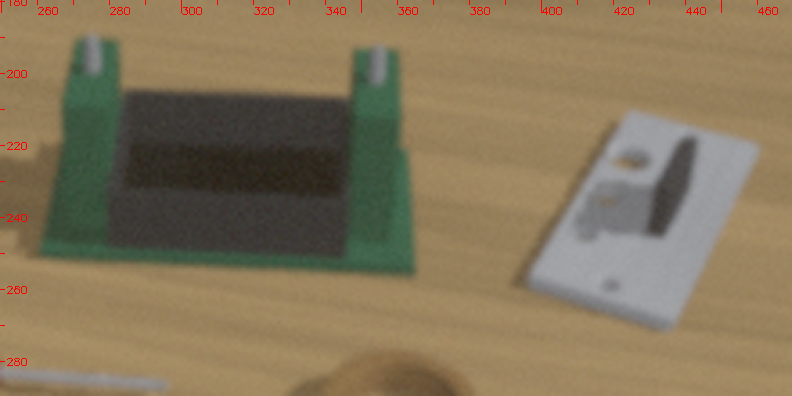

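View pics/s_b.png

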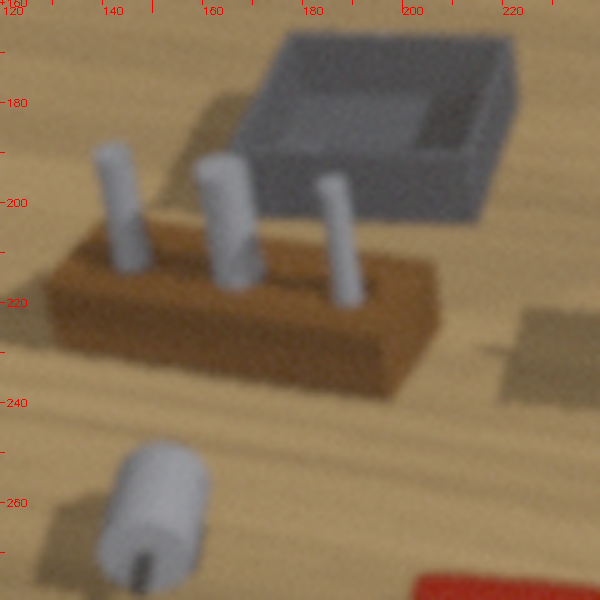

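```bash
cat > fit.py <<'E'
from h import *
from scipy.optimize import least_squares
def ta(p): return np.array(p)/4.4+[130,180]-.5
def sa(p): return np.array(p)/3.6+[250,180]-.5
def tb(p): return np.array(p)/3.5+[340,130]-.5
def sb(p): return np.array(p)/5+[120,160]-.5
def fit(obs,x0,z0=None):
    # obs: list (cam, px, localpoint)
    def f(q,full=False):
        z=q[3] if len(q)>3 else 0
        e=[]
        for c,p,l in obs:
            w=R.from_euler('z',q[2]).apply(l)+[q[0],q[1],z]
            e.append(proj(c,w)[0]-p)
        return np.array(e) if full else np.ravel(e)
    s=least_squares(f,x0,loss='soft_l1'); return s.x,f(s.x,True)
if __name__=='__main__':
    a=.045;b=.105;t=.01
    P=[('top',ta((141,117)),(a,-b,t)),('top',ta((272,146)),(-a,-b,t)),('top',ta((187,458)),(-a,b,t)),('top',ta((51,428)),(a,b,t)),
     ('top',ta((199,152)),(0,-.09,t)),('top',ta((123,419)),(0,.09,t)),('top',ta((223,222)),(-.028,-.048,t)),('top',ta((205,295)),(-.028,0,t)),('top',ta((183,367)),(-.028,.048,t)),
     ('scene',sa((628,108)),(-a,b,t)),('scene',sa((760,147)),(a,b,t)),('scene',sa((672,328)),(a,-b,t)),('scene',sa((530,278)),(-a,-b,t)),('scene',sa((611,285)),(0,-.09,t)),('scene',sa((632,158)),(-.028,.048,t)) ]
    for z in (3,4):
      q,e=fit(P,[.4,.35,1.5,0][:z]); print('plate',q.round(4)); print(e.round(1).tolist())
    for k in('top','scene'):
      q,e=fit([o for o in P if o[0]==k],[.4,.35,1.5]); print(k,q.round(4))
    h=.131
    S=[('top',ta((413,187)),(0,.09,h)),('top',ta((705,130)),(0,-.09,h)),('scene',sa((93,36)),(0,-.09,h)),('scene',sa((379,46)),(0,.09,h)),
       ('scene',sa((95,74)),(0.005,-.09,.105)),('scene',sa((378,85)),(.005,.09,.105)),
       ('top',ta((414,326)),(-.065,.12,.0)),('top',ta((771,253)),(-.065,-.12,.0)),('scene',sa((414,270)),(.065,.12,0.008)),('scene',sa((40,252)),(.065,-.12,0.008))]
    for z in (3,4):
      q,e=fit(S,[.4,.1,.1,0][:z]); print('stand',q.round(4)); print(e.round(1).tolist())
    q,e=fit(S[:6],[.4,.1,.1]);print('stand pintles',q.round(4)); print(e.round(1).tolist())
    for nm,(s1,t1) in dict(L=((93,36),(705,130)),Rr=((379,46),(413,187))).items(): print(tri(sa(s1),ta(t1)))
    # spindle tops
    for nm,s,t in (('thin',(332,178),(97,238)),('thick',(221,162),(171,237)),('med',(110,147),(245,234))):
        print(nm,tri(sb(s),tb(t)))
    B=[('top',tb((40,219)),(.0325,.09,.04)),('top',tb((40,301)),(-.0325,.09,.04)),('top',tb((264,214)),(.0325,-.09,.04)),('top',tb((266,298)),(-.0325,-.09,.04)),
       ('scene',sb((52,310)),(.0325,-.09,.04)),('scene',sb((380,368)),(.0325,.09,.04)),('scene',sb((436,264)),(-.0325,.09,.04)),('scene',sb((95,220)),(-.0325,-.09,.04))]
    q,e=fit(B,[.5,-.3,0]);print('rack',q.round(4)); print(e.round(1).tolist())
    a=.065
    X=[('top',tb((70,410)),(a,a,.045)),('top',tb((232,374)),(a,-a,.045)),('top',tb((275,530)),(-a,-a,.045)),('top',tb((110,567)),(-a,a,.045))]
    q,e=fit(X,[.5,-.3,0]);print('box',q.round(4)); print(e.round(1).tolist())
E
python3 fit.py
```

```text
plate [0.5111 0.3533 1.3136]
[[0.6, -0.2], [0.5, -0.1], [0.2, 0.2], [0.5, -0.2], [0.8, 0.1], [0.9, 0.2], [0.8, 0.2], [0.4, -0.3], [0.8, -0.3], [1.5, 0.9], [0.9, -0.3], [1.6, -1.6], [1.0, -0.3], [0.2, 0.1], [0.4, 0.3]]
plate [0.5111 0.3533 1.3136 0.    ]
[[0.6, -0.2], [0.5, -0.1], [0.2, 0.2], [0.5, -0.2], [0.8, 0.1], [0.9, 0.2], [0.8, 0.2], [0.4, -0.3], [0.8, -0.3], [1.5, 0.9], [0.9, -0.3], [1.6, -1.6], [1.0, -0.3], [0.2, 0.1], [0.4, 0.3]]
top [0.511  0.355  1.3156]
scene [0.5121 0.3512 1.3151]
stand [0.5629 0.0841 0.1606]
[[0.7, -0.4], [1.5, -0.4], [0.2, -0.0], [0.6, 0.2], [-0.3, 0.3], [0.2, 0.3], [0.1, -0.0], [0.7, 0.6], [1.4, -0.2], [0.2, -0.3]]Traceback (most recent call last):
  File "fit.py", line 31, in <module>
    q,e=fit(S,[.4,.1,.1,0][:z]); print('stand',q.round(4)); print(e.round(1).tolist())
        ~~~^^^^^^^^^^^^^^^^^^^^
  File "fit.py", line 16, in fit
    s=least_squares(f,x0,loss='soft_l1'); return s.x,f(s.x,True)
    return func(*args, **kwargs)
    result = trf(vector_fun.fun, vector_fun.jac, x0, f0, J0, lb, ub, ftol, xtol,
                 gtol, max_nfev, x_scale,
[... 1005 characters left out ...]
       ^^^^^^^
    f = np.atleast_1d(self.fun(x, *self.args, **self.kwargs))
                      ~~~~~~~~^^^^^^^^^^^^^^^^^^^^^^^^^^^^^^
    return np.atleast_1d(self.fun(x))
                         ~~~~~~~~^^^
    return self.f(x, *self.args, **self.kwargs)
           ~~~~~~^^^^^^^^^^^^^^^^^^^^^^^^^^^^^^
  File "fit.py", line 14, in f
    e.append(proj(c,w)[0]-p)
             ~~~~^^^^^
  File "h.py", line 8, in proj
    K,r,t=cal(n); return cv2.projectPoints(np.atleast_2d(np.array(P,float)),r,t,K,None)[0][:,0]
          ~~~^^^
  File "h.py", line 5, in cal
    c=imaging.get_calibration(n); f=210/np.tan(np.radians(c['vertical_fov'])/2)
ValueError: time passes only in moves, steps and waits
```

```bash
python3 - <<'E'
import re
s=open('h.py').read()
s=s.replace("def cal(n):\n    c=imaging.get_calibration(n);","import json,functools\n@functools.cache\ndef cal(n):\n    c=CAL[n];")
s=s.replace("def ray(","CAL={'scene':{'vertical_fov': 45.131117817922444, 'cx': 283.30157846114327, 'cy': 211.77478760261218, 'rvec':[ 1.45074113,  1.87308963, -1.01288075], 'tvec': [ 0.13941515, -0.25584333,  1.68086156]},'top':{'vertical_fov': 49.1530953786675, 'cx': 284.6543970294858, 'cy': 208.10089465481494, 'rvec': [ 2.07373441, -2.14388925,  0.21859304], 'tvec': [0.03222671, 0.59329739, 1.22126231]}}\ndef ray(",1)
open('h.py','w').write(s)
E
python3 fit.py; python3 -c "
from h import *
print(status.get_obs()['t'])"
```

```text
plate [0.5111 0.3533 1.3136]
[[0.6, -0.2], [0.5, -0.1], [0.2, 0.2], [0.5, -0.2], [0.8, 0.1], [0.9, 0.2], [0.8, 0.2], [0.4, -0.3], [0.8, -0.3], [1.5, 0.9], [0.9, -0.3], [1.6, -1.6], [1.0, -0.3], [0.2, 0.1], [0.4, 0.3]]
plate [0.5111 0.3533 1.3136 0.    ]
[[0.6, -0.2], [0.5, -0.1], [0.2, 0.2], [0.5, -0.2], [0.8, 0.1], [0.9, 0.2], [0.8, 0.2], [0.4, -0.3], [0.8, -0.3], [1.5, 0.9], [0.9, -0.3], [1.6, -1.6], [1.0, -0.3], [0.2, 0.1], [0.4, 0.3]]
top [0.511  0.355  1.3156]
scene [0.5121 0.3512 1.3151]
stand [0.5629 0.0841 0.1606]
[[0.7, -0.4], [1.5, -0.4], [0.2, -0.0], [0.6, 0.2], [-0.3, 0.3], [0.2, 0.3], [0.1, -0.0], [0.7, 0.6], [1.4, -0.2], [0.2, -0.3]]
stand [5.630e-01 8.410e-02 1.607e-01 2.000e-04]
[[0.7, -0.4], [1.5, -0.4], [0.2, -0.0], [0.6, 0.2], [-0.3, 0.2], [0.2, 0.3], [0.1, -0.0], [0.7, 0.6], [1.4, -0.2], [0.2, -0.3]]
stand pintles [0.5622 0.0843 0.163 ]
[[0.6, -0.0], [1.4, -0.2], [0.4, -0.1], [0.7, -0.0], [-0.1, 0.1], [0.4, 0.1]]
(array([ 0.57704792, -0.00297258,  0.13095759]), np.float64(0.004413235569506846))
(array([0.54780106, 0.17309977, 0.13123773]), np.float64(0.0032679180956674716))
thin (array([ 0.60764146, -0.21397552,  0.10390417]), np.float64(0.0032331451425951395))
thick (array([ 0.60660165, -0.27146608,  0.10382814]), np.float64(0.0035402337214166116))
med (array([ 0.60712982, -0.32913954,  0.10424877]), np.float64(0.004242640268570881))
rack [ 0.6074 -0.2704 -0.0149]
[[0.7, -0.7], [1.8, -1.9], [-0.5, -0.4], [0.7, -2.2], [-0.9, -4.9], [1.6, -5.7], [1.3, 0.0], [3.8, -1.0]]
box [ 0.4316 -0.269   0.181 ]
[[0.4, -1.0], [-0.7, -0.5], [-0.4, 0.9], [0.7, 0.5]]
0.1
```

```bash
cat >> h.py <<'E'
def pose():
    o=status.get_obs(); return np.array(o['position']),R.from_euler('xyz',o['tool_rot'])
def down(yaw): return R.from_euler('xyz',[np.pi,0,yaw])
def delta(p,r,P,Rt):
    d=r.inv().apply(np.array(P)-p)/.12; w=(r.inv()*Rt).as_rotvec()/np.pi
    return np.r_[d,w].round(4)
def plan(wps):
    p,r=pose()
    for x,y,z,yaw in wps:
        T=down(yaw); d=delta(p,r,(x,y,z),T); n=max(np.linalg.norm(d[:3])*.12/.05,np.linalg.norm(d[3:])*180/8.59)
        print(d.tolist(),'rows %.1f'%n, 'BAD' if abs(d).max()>1 else ''); p,r=np.array([x,y,z]),T
E
python3 - <<'E'
from h import *
W=[];N=8
az=np.linspace(-1.324,.605,N+1); yaw=np.linspace(.247,2.884,N+1); rad=np.linspace(.65,.62,N+1)
for i in range(1,N+1): W.append((rad[i]*np.cos(az[i]),rad[i]*np.sin(az[i]),.23,yaw[i]))
plan(W)
E
```

```text
[1.2866, -0.1819, -0.0348, -0.0005, -0.0001, -0.105] rows 3.1 BAD
[1.29, -0.0722, -0.0, 0.0, 0.0, -0.1049] rows 3.1 BAD
[1.2838, 0.0417, 0.0, 0.0, 0.0, -0.1049] rows 3.1 BAD
[1.2677, 0.1539, 0.0, 0.0, 0.0, -0.1049] rows 3.1 BAD
[1.2418, 0.2636, 0.0, -0.0, 0.0, -0.1049] rows 3.0 BAD
[1.2065, 0.37, 0.0, 0.0, 0.0, -0.1049] rows 3.0 BAD
[1.1622, 0.4722, 0.0, -0.0, 0.0, -0.1049] rows 3.0 BAD
[1.1093, 0.5695, 0.0, 0.0, 0.0, -0.1049] rows 3.0 BAD
```

>>> jog_arm(
  motion="0.94 -0.11 -0.05 0 0 -0.08 1;0.94 -0.11 -0.05 0 0 -0.08 1;0.94 -0.11 -0.05 0 0 -0.08 1",
)

```text
t: 0.4
position: [0.2726, -0.5859, 0.233]
tool_rot: [3.141, -0.005, 0.509]
wrist_force: [1.4, 1.3, 1.0]
width: 0.999
```

>>> jog_arm(
  motion="0.95 -0.07 0 0 0 -0.08 1;0.95 -0.07 0 0 0 -0.08 1;0.95 -0.07 0 0 0 -0.08 1",
)

```text
t: 0.7
position: [0.3676, -0.5226, 0.2328]
tool_rot: [3.141, -0.005, 0.76]
wrist_force: [0.7, -0.2, 0.4]
width: 1.003
```

>>> jog_arm(
  motion="0.95 -0.03 0 0 0 -0.08 1;0.95 -0.03 0 0 0 -0.08 1;0.95 -0.03 0 0 0 -0.08 1",
)

```text
t: 1.0
position: [0.4472, -0.4414, 0.2329]
tool_rot: [3.141, -0.004, 1.011]
wrist_force: [1.1, 0.5, 1.0]
width: 1.006
```

```bash
python3 -c "
from h import *
o=status.get_obs();print(o)
"
```

```text
{'t': 1.0, 'joint_positions': array([ 1.22098919,  0.50496974, -0.66849559,  1.5957596 ,  0.3288749 ,
        1.15677757, -0.08010519]), 'dq': array([-0.17101579,  0.00257318,  0.04110353, -0.01196498,  0.03772357,
        0.0104105 , -0.2636346 ]), 'effort': array([  3.07519041, -51.62496686,  -7.28521004, -27.18022585,
         0.30543102,   0.07346891,   0.63509692]), 'position': array([ 0.44716884, -0.44144391,  0.23290778]), 'tool_rot': array([ 3.14094139, -0.00432782,  1.01082986]), 'wrist_force': array([1.06133261, 0.54056515, 0.98345476]), 'torque': array([ 0.00322727, -0.10272309, -0.08088407]), 'width': 1.005922792756246}
```

>>> jog_arm(
  motion="0.95 0 0 0 0 -0.08 1;0.95 0 0 0 0 -0.08 1;0.95 0 0 0 0 -0.08 1",
)

```text
t: 1.3
position: [0.5071, -0.345, 0.233]
tool_rot: [3.141, -0.004, 1.261]
wrist_force: [-0.1, 0.2, -0.2]
width: 1.002
```

>>> jog_arm(
  motion="0.95 0.07 0 0 0 -0.08 1;0.95 0.07 0 0 0 -0.08 1;0.95 0.07 0 0 0 -0.08 1",
)

```text
t: 1.6
position: [0.5493, -0.2394, 0.2331]
tool_rot: [3.14, -0.003, 1.512]
wrist_force: [0.7, 0.8, 0.2]
width: 1.001
```

```bash
python3 -c "
from h import *
o=status.get_obs();print(o['joint_positions'],o['position'])
W=[];N=6
az=np.linspace(np.arctan2(o['position'][1],o['position'][0]),.605,N+1); yaw=np.linspace(o['tool_rot'][2],2.884,N+1); rad=np.linspace(np.hypot(*o['position'][:2]),.62,N+1)
for i in range(1,N+1): W.append((rad[i]*np.cos(az[i]),rad[i]*np.sin(az[i]),.232,yaw[i]))
plan(W)
"
```

```text
[ 0.9805791   0.49478747 -0.82775766  1.66782701  0.38882322  1.15260328
 -0.00687899] [ 0.54930189 -0.23937333  0.23308901]
[0.8092, 0.2515, 0.0121, 0.0005, -0.001, -0.0728] rows 2.0 
[0.7975, 0.3007, 0.0, 0.0, 0.0, -0.0728] rows 2.0 
[0.7828, 0.3493, 0.0, 0.0, 0.0, -0.0728] rows 2.1 
[0.7651, 0.3972, 0.0, 0.0, 0.0, -0.0728] rows 2.1 
[0.7445, 0.4443, 0.0, 0.0, 0.0, -0.0728] rows 2.1 
[0.7209, 0.4903, 0.0, 0.0, 0.0, -0.0728] rows 2.1
```

>>> jog_arm(
  motion="0.81 0.25 0 0 0 -0.073 1;0.81 0.25 0 0 0 -0.073 1;0.81 0.25 0 0 0 -0.073 1",
)

```text
t: 1.9
position: [0.5857, -0.1423, 0.2334]
tool_rot: [3.139, -0.004, 1.743]
wrist_force: [0.8, 1.1, -0.4]
width: 0.999
```

>>> jog_arm(
  motion="0.8 0.3 0 0 0 -0.073 1;0.8 0.3 0 0 0 -0.073 1;0.8 0.3 0 0 0 -0.073 1",
)

```text
t: 2.2
position: [0.6041, -0.0419, 0.2334]
tool_rot: [3.139, -0.004, 1.972]
wrist_force: [-0.8, 0.8, 0.0]
width: 0.996
```

>>> jog_arm(
  motion="0.78 0.35 0 0 0 -0.073 1;0.78 0.35 0 0 0 -0.073 1;0.78 0.35 0 0 0 -0.073 1",
)

```text
t: 2.5
position: [0.6057, 0.0605, 0.2334]
tool_rot: [3.138, -0.004, 2.201]
wrist_force: [-0.5, 1.5, -0.1]
width: 0.998
```

```bash
python3 -c "
from h import *
o=status.get_obs();print(o['joint_positions'],o['position'])
for n in ('scene','top'): cv2.imwrite(f'pics/{n}1.png',imaging.get_image(n)[:,:,::-1])
"
```

```text
[ 0.56415558  0.57983581 -0.99823812  1.64094086  0.51045266  1.20522047
  0.08403849] [0.60566893 0.06053443 0.23344245]
```

```bash
python3 -c "
from h import *
plan([(.587,.165,.233,2.43),(.555,.27,.21,2.66),(.514,.365,.18,2.884)])
"
```

```text
[0.8511, 0.4091, -0.003, -0.0001, -0.0001, -0.0755] rows 2.3 
[0.7734, 0.4885, 0.1917, 0.0, 0.0, -0.0732] rows 2.2 
[0.6695, 0.5434, 0.25, 0.0, 0.0, -0.0713] rows 2.2
```

>>> jog_arm(
  motion="0.85 0.41 0 0 0 -0.073 1;0.85 0.41 0 0 0 -0.073 1;0.85 0.41 0 0 0 -0.073 1",
)

```text
t: 2.9
position: [0.586, 0.1676, 0.2331]
tool_rot: [3.14, -0.002, 2.425]
wrist_force: [-0.0, 1.1, 0.7]
width: 0.998
```

>>> jog_arm(
  motion="0.77 0.49 0.19 0 0 -0.073 1;0.77 0.49 0.19 0 0 -0.073 1;0.77 0.49 0.19 0 0 -0.073 1",
)

```text
t: 3.2
position: [0.5543, 0.2723, 0.2091]
tool_rot: [3.141, -0.003, 2.655]
wrist_force: [-0.6, 1.2, -0.2]
width: 1.001
```

>>> jog_arm(
  motion="0.67 0.54 0.25 0 0 -0.072 0;0.67 0.54 0.25 0 0 -0.072 0;0.67 0.54 0.25 0 0 -0.072 0;0.67 0.54 0.25 0 0 -0.072 0",
)

```text
t: 3.6
position: [0.5162, 0.3636, 0.1791]
tool_rot: [-3.14, -0.001, 2.876]
wrist_force: [-0.3, 0.2, -0.5]
width: 0.697
```

```bash
python3 -c "
from h import *
o=status.get_obs();print(o['joint_positions'],o['position'])
for n in ('scene','top'): cv2.imwrite(f'pics/{n}2.png',imaging.get_image(n)[:,:,::-1])
crop('pics/top2.png',100,170,130,130,4.4,'pics/t2.png')
crop('pics/scene2.png',380,110,120,180,4,'pics/s2.png')
"
```

```text
[ 0.0557567   0.73695632 -1.072625    1.62930417  0.68578942  1.19994777
  0.13417186] [0.51623826 0.36360789 0.179056  ]
```

View pics/t2.png

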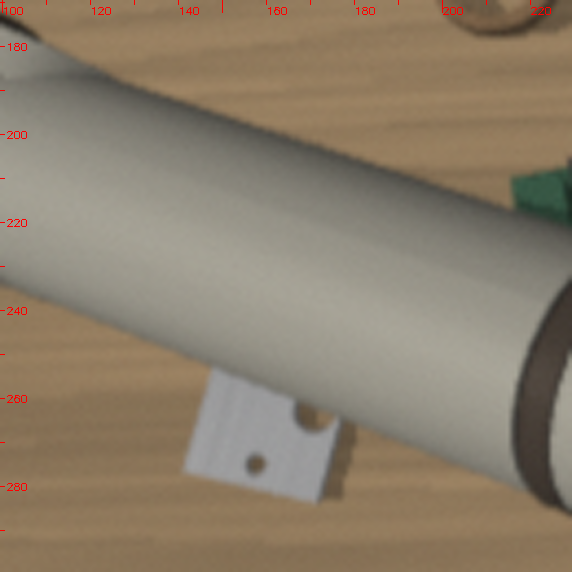

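View pics/s2.png

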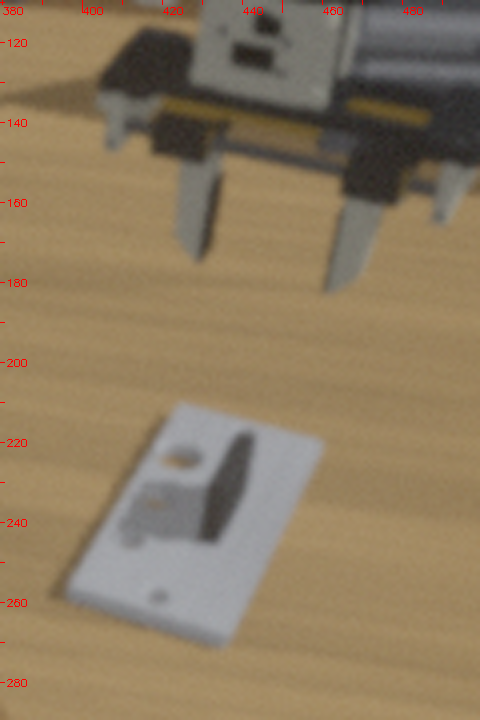

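```bash
python3 -c "
from h import *
p,r=pose()
h=.697*.046
for pt in (p,p+r.apply([0,h,0]),p-r.apply([0,h,0]),p+r.apply([.0095,h,0]),p+r.apply([-.0095,h,0]),p+r.apply([.0095,-h,0]),p+r.apply([-.0095,-h,0])): print(proj('scene',pt))
print(proj('scene',R.from_euler('z',1.3136).apply([[.012,.03,.051],[.012,-.03,.051],[.012,-.03,.01]])+[.5111,.3533,0]))
"
```

```text
[[446.21475447 176.76967781]]
[[461.33086462 180.43634533]]
[[431.47710577 173.1948125 ]]
[[462.47985093 178.45423852]]
[[460.16733868 182.44353435]]
[[432.77938762 171.30614913]]
[[430.15875958 175.10677355]]
[[442.45182032 218.01136689]
 [435.20593667 231.38899261]
 [432.54568899 245.78217119]]
```

```bash
python3 -c "
from h import *
plan([(.515,.3628,.09,2.886),(.515,.3628,.014,2.886)])
from fit import *
h=.131
S=[('scene',sa((93,36)),(0,-.09,h)),('scene',sa((379,46)),(0,.09,h)),
       ('scene',sa((95,74)),(0.005,-.09,.105)),('scene',sa((378,85)),(.005,.09,.105)),
       ('scene',sa((414,270)),(.065,.12,0.008)),('scene',sa((40,252)),(.065,-.12,0.008))]
print(fit(S,[.5,.1,.1])); print(fit(S[:4],[.5,.1,.1]))
"
```

```text
[0.0345, 0.0066, 0.7466, -0.0006, 0.0004, -0.0045] rows 1.8 
[0.0, -0.0, 0.6333, 0.0, 0.0, 0.0] rows 1.5 
(array([0.56281604, 0.08326172, 0.15844418]), array([[-0.14319963, -0.12108853],
       [ 0.24624273,  0.1842318 ],
       [-0.6368136 ,  0.13413596],
       [-0.14267649,  0.29890122],
       [ 0.96933141, -0.19425107],
       [-0.13187014, -0.47504768]]))
(array([0.56211093, 0.08350402, 0.16351393]), array([[ 0.02080932, -0.16146952],
       [ 0.39721227, -0.07173964],
       [-0.4633132 ,  0.09331928],
       [ 0.01873163,  0.03724741]]))
```

>>> jog_arm(
  motion="0.03 0.007 0.74 0 0 -0.003 0;0.03 0.007 0.74 0 0 -0.003 0;0.03 0.007 0.74 0 0 -0.003 0",
)

```text
t: 4.0
position: [0.5132, 0.3592, 0.086]
tool_rot: [-3.133, -0.004, 2.881]
wrist_force: [-0.7, -0.7, -0.5]
width: 0.501
```

>>> jog_arm(
  motion="0 0 0.4 0 0 0 0;0 0 0.63 0 0 0 0;0 0 0.63 0 0 0 0",
)

```text
t: 4.3
position: [0.5139, 0.3619, 0.0136]
tool_rot: [-3.137, -0.002, 2.882]
wrist_force: [-0.4, 0.2, 0.2]
width: 0.5
```

```bash
python3 -c "
from h import *
o=status.get_obs();print(o)
cv2.imwrite('pics/scene3.png',imaging.get_image('scene')[:,:,::-1])
crop('pics/scene3.png',370,130,130,150,4,'pics/s3.png')
"
```

```text
{'t': 4.3, 'joint_positions': array([-0.03325039,  0.91972403, -0.91163098,  1.71638464,  0.8695254 ,
        0.96910267,  0.01982937]), 'dq': array([ 0.00702398, -0.04697128, -0.05976889, -0.03370194, -0.02937908,
        0.02862751,  0.01976737]), 'effort': array([ -1.29753638, -58.89449358, -19.39647675, -17.12713659,
         0.2866942 ,  -0.61633537,  -0.22763272]), 'position': array([0.51394415, 0.36189886, 0.01360275]), 'tool_rot': array([-3.13688861e+00, -1.65294748e-03,  2.88207443e+00]), 'wrist_force': array([-0.37144372,  0.2143698 ,  0.24987798]), 'torque': array([ 0.01549599, -0.10050774, -0.00172814]), 'width': 0.49989375380471246}
```

View pics/s3.png

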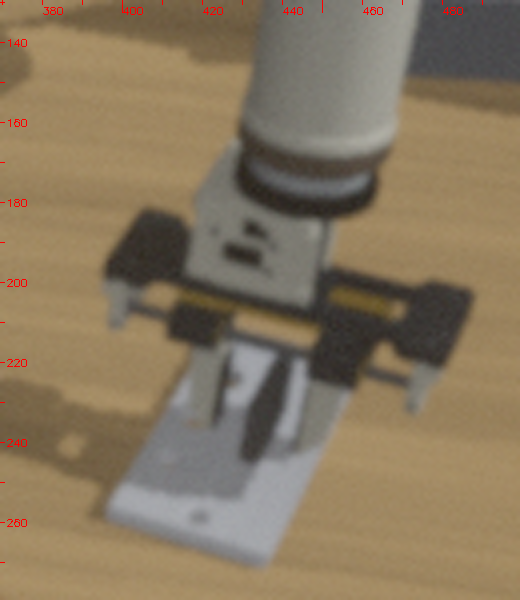

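>>> jog_arm(
  motion="0 0 0 0 0 0 -1;0 0 0 0 0 0 -1;0 0 0 0 0 0 -1;0 0 0 0 0 0 -1;0 0 0 0 0 0 -1;0 0 0 0 0 0 -1",
)

```text
t: 4.95
position: [0.5138, 0.3653, 0.0162]
tool_rot: [-3.141, 0.001, 2.885]
wrist_force: [-1.0, -1.4, 6.2]
width: 0.13
```

>>> jog_arm(
  motion="0 0 -0.15 0 0 0 -1;0 0 -0.5 0 0 0 -1;0 0 -0.8 0 0 0 -1;0 0 -0.8 0 0 0 -1",
)

```text
t: 5.35
position: [0.5153, 0.3687, 0.1174]
tool_rot: [3.134, 0.005, 2.886]
wrist_force: [0.6, 0.9, -4.3]
width: 0.13
```

>>> jog_arm(
  motion="0 0 -0.4 0 0 0 -1;0 0 -0.75 0 0 0 -1;0 0 -0.75 0 0 0 -1",
)

```text
t: 5.65
position: [0.5149, 0.3685, 0.2071]
tool_rot: [3.134, 0.005, 2.886]
wrist_force: [-0.2, 1.5, -4.0]
width: 0.13
```

```bash
python3 -c "
from h import *
o=status.get_obs();print(o)
cv2.imwrite('pics/scene4.png',imaging.get_image('scene')[:,:,::-1])
crop('pics/scene4.png',370,100,130,150,4,'pics/s4.png')
"
```

```text
{'t': 5.65, 'joint_positions': array([ 0.06413503,  0.70778045, -1.09773793,  1.6092862 ,  0.6623091 ,
        1.23159729,  0.15387202]), 'dq': array([-0.01521659,  0.05099661,  0.06041205,  0.07097231,  0.0345561 ,
       -0.05443288, -0.02449876]), 'effort': array([  2.200993  , -53.43976378, -17.39196718, -23.9348495 ,
        -0.26195691,   1.32322457,   0.26467103]), 'position': array([0.51493942, 0.36848663, 0.20714534]), 'tool_rot': array([3.13428322, 0.00466855, 2.88630083]), 'wrist_force': array([-0.20821983,  1.52298206, -4.04074249]), 'torque': array([ 0.25745112, -0.26636045, -0.04208987]), 'width': 0.12970441870679514}
```

View pics/s4.png

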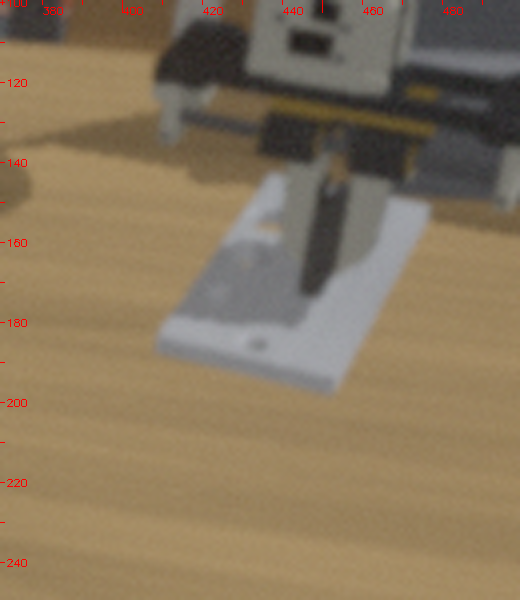

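>>> jog_arm(
  motion="0 0 0 0 0 0 -1;0 0 0 0 0 0 -1;0 0 0 0 0 0 -1",
)

```text
t: 6.0
position: [0.5127, 0.3644, 0.1994]
tool_rot: [-3.139, -0.002, 2.886]
wrist_force: [0.6, -0.4, -4.9]
width: 0.129
```

```bash
python3 -c "
from h import *
o=status.get_obs();print(o)
cv2.imwrite('pics/scene5.png',imaging.get_image('scene')[:,:,::-1])
crop('pics/scene5.png',370,100,130,110,6,'pics/s5.png')
"
```

```text
{'t': 6.0, 'joint_positions': array([ 0.06300679,  0.71505401, -1.09098247,  1.61605197,  0.66391551,
        1.23057659,  0.15303982]), 'dq': array([-0.00089128, -0.00345924, -0.00818301, -0.01080387, -0.0007896 ,
        0.00083203, -0.00095047]), 'effort': array([ 2.33067252e-02, -5.52523899e+01, -1.92636734e+01, -2.49504966e+01,
       -5.89251076e-02,  1.20702200e-01, -1.58048249e-03]), 'position': array([0.51269009, 0.36442962, 0.19938869]), 'tool_rot': array([-3.13890058e+00, -2.15555891e-03,  2.88595052e+00]), 'wrist_force': array([ 0.58120074, -0.44694529, -4.91447509]), 'torque': array([ 0.09632844, -0.19101245,  0.02380915]), 'width': 0.12866735544432018}
```

View pics/s5.png

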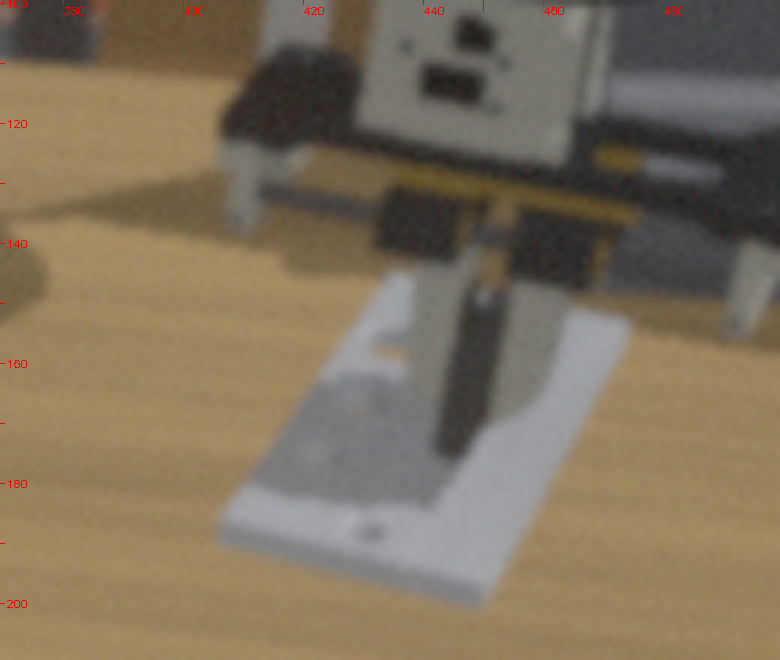

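```bash
python3 -c "
from h import *
plan([(.545,.275,.2,2.5),(.57,.18,.2,2.115),(.5743,.0853,.2,1.731)])
"
```

```text
[-0.4485, -0.6556, -0.0013, -0.0007, -0.0005, 0.1229] rows 2.6 
[-0.6407, -0.5096, -0.0, 0.0, -0.0, 0.1225] rows 2.6 
[-0.6937, -0.3779, -0.0, -0.0, -0.0, 0.1222] rows 2.6
```

>>> jog_arm(
  motion="-0.11 -0.16 0 0 0 0.03 -1;-0.22 -0.33 0 0 0 0.06 -1;-0.34 -0.49 0 0 0 0.09 -1;-0.45 -0.66 0 0 0 0.122 -1",
)

```text
t: 6.45
position: [0.5457, 0.2742, 0.2006]
tool_rot: [-3.141, -0.001, 2.499]
wrist_force: [0.0, -1.1, -4.6]
width: 0.131
```

>>> jog_arm(
  motion="-0.16 -0.13 0 0 0 0.03 -1;-0.32 -0.25 0 0 0 0.06 -1;-0.48 -0.38 0 0 0 0.09 -1;-0.64 -0.51 0 0 0 0.122 -1",
)

```text
t: 6.85
position: [0.5706, 0.1792, 0.2008]
tool_rot: [-3.141, -0.001, 2.116]
wrist_force: [0.2, -0.6, -4.8]
width: 0.129
```

```bash
python3 -c "
from h import *
print(status.get_obs()['joint_positions'])
plan([(.5743,.0853,.2,1.731)])
"
```

```text
[ 0.34127409  0.58416777 -0.9573497   1.69940339  0.51963628  1.1361536
 -0.22059705]
[-0.6856, -0.3791, 0.0062, -0.0004, -0.0001, 0.1224] rows 2.6
```

>>> jog_arm(
  motion="-0.17 -0.1 0 0 0 0.03 -1;-0.34 -0.2 0 0 0 0.06 -1;-0.51 -0.29 0 0 0 0.09 -1;-0.686 -0.379 0 0 0 0.1224 -1;-0.686 -0.379 0 0 0 0.1224 -1;-0.686 -0.379 0 0 0 0.1224 -1",
)

```text
t: 7.45
position: [0.5746, 0.0858, 0.2009]
tool_rot: [-3.141, -0.0, 1.734]
wrist_force: [0.2, 0.4, -4.2]
width: 0.127
```

```bash
python3 -c "
from h import *
o=status.get_obs();print(o['joint_positions'],o['position'],o['tool_rot'],o['dq'])
for n in ('scene','top'): cv2.imwrite(f'pics/{n}6.png',imaging.get_image(n)[:,:,::-1])
crop('pics/scene6.png',230,110,150,150,5,'pics/s6.png')
crop('pics/top6.png',180,130,180,140,4,'pics/t6.png')
"
```

```text
[ 0.46632935  0.51834196 -0.88049272  1.7437044   0.44410745  1.09333977
 -0.39645664] [0.57461762 0.08576277 0.20093309] [-3.14061932e+00 -2.70845259e-04  1.73429054e+00] [-0.02167092  0.0007214  -0.03271662 -0.00164164 -0.00779419 -0.00201837
  0.00277643]
```

View pics/s6.png

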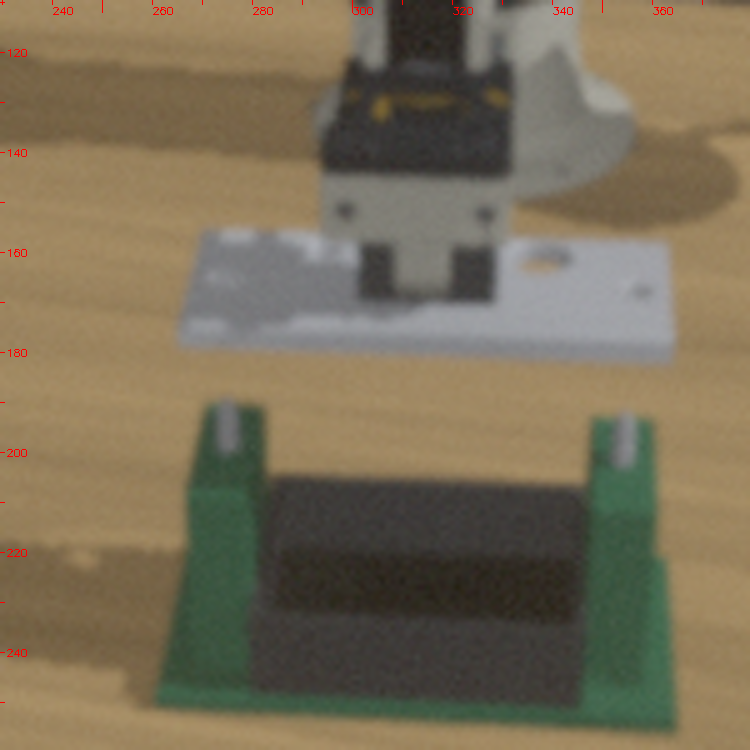

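View pics/t6.png

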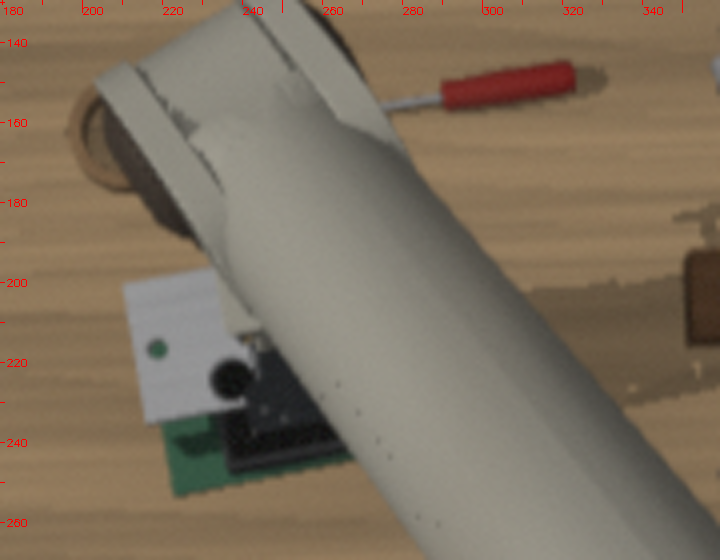

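```bash
cat > f6.py <<'E'
from fit import *
s6=lambda p:np.array(p)/5+[230,110]-.5
t6=lambda p:np.array(p)/4+[180,130]-.5
a=.045;b=.105;t=.01
S=[((203,230),(-a,-b,t)),((667,241),(-a,b,t)),((675,346),(a,b,t)),((180,335),(a,-b,t)),((180,347),(a,-b,0)),((673,362),(a,b,0)),((642,291),(0,.09,t)),((543,258),(-.028,.048,t))]
S=[('scene',s6(p),l) for p,l in S]
T=[((123,285),(a,b,t)),((147,422),(-a,b,t)),((157,349),(0,.09,t)),((232,380),(-.028,.048,t))]
T=[('top',t6(p),l) for p,l in T]
for nm,o,x0 in (('scene',S,[.56,.08,.16,.187]),('both',S+T,[.56,.08,.16,.187])):
    q,e=fit(o,x0); print(nm,q.round(4),e.round(1).tolist())
# z fixed
for z in (.185,.1873,.190):
    for nm,o in (('scene',S),('top',T),('both',S+T)):
        oo=[(c,p,np.array(l)+[0,0,z]) for c,p,l in o]
        q,e=fit(oo,[.56,.08,.16]); print(z,nm,q.round(4),abs(e).mean().round(2))
q,e=fit([('top',ta((413,187)),(0,.09,.131)),('top',ta((705,130)),(0,-.09,.131))],[.5,.1,.1]); print('stand top',q)
E
python3 f6.py
```

```text
scene [0.5617 0.0837 0.171  0.1832] [[0.1, 0.1], [0.3, 0.4], [0.3, -0.4], [-0.1, -1.2], [0.1, 0.5], [0.4, 0.5], [-0.9, -0.1], [-0.5, -0.1]]
both [0.5648 0.0853 0.1684 0.1852] [[0.4, -0.0], [0.9, 0.3], [0.9, -0.4], [0.1, -1.2], [0.3, 0.4], [1.0, 0.6], [-0.3, -0.1], [0.1, -0.2], [0.9, -0.3], [1.0, 0.2], [1.4, -0.2], [1.2, -0.5]]
0.185 scene [0.5648 0.0843 0.1709] 0.39
0.185 top [0.564  0.088  0.1625] 0.17
0.185 both [0.5647 0.0852 0.1676] 0.53
0.1873 scene [0.5687 0.0851 0.1708] 0.45
0.1873 top [0.5636 0.0877 0.1625] 0.19
0.1873 both [0.5667 0.0857 0.1771] 0.66
0.19 scene [0.5734 0.086  0.1708] 0.53
0.19 top [0.5631 0.0873 0.1625] 0.2
0.19 both [0.5692 0.0861 0.1871] 0.95
stand top [0.56204309 0.08695122 0.16268419]
```

```bash
python3 -c "
from h import *
plan([(.5725,.0848,.151,1.734)])
"
```

```text
[-0.0217, -0.0202, 0.4193, -0.0001, -0.0004, 0.001] rows 1.0
```

>>> jog_arm(
  motion="-0.01 -0.01 0.2 0 0 0 -1;-0.02 -0.02 0.42 0 0 0 -1;-0.02 -0.02 0.42 0 0 0 -1;-0.02 -0.02 0.42 0 0 0 -1",
)

```text
t: 7.95
position: [0.5725, 0.0848, 0.1512]
tool_rot: [-3.141, -0.001, 1.737]
wrist_force: [-0.2, -0.1, -3.9]
width: 0.13
```

```bash
python3 -c "
from h import *
o=status.get_obs();print(o['joint_positions'],o['position'],o['tool_rot'],o['dq'])
for n in ('scene','top'): cv2.imwrite(f'pics/{n}7.png',imaging.get_image(n)[:,:,::-1])
crop('pics/scene7.png',240,130,140,110,5.6,'pics/s7.png')
crop('pics/top7.png',190,180,100,90,6,'pics/t7.png')
"
```

```text
[ 0.43982632  0.57247492 -0.84375529  1.79133352  0.49804624  1.00643056
 -0.43464818] [0.57254512 0.08483075 0.15117077] [-3.14065573e+00 -1.08240194e-03  1.73676216e+00] [ 6.55619983e-03 -2.40502561e-02 -1.47231631e-02 -2.91444974e-02
 -7.34349632e-04 -4.69473377e-03 -1.58612097e-05]
```

View pics/s7.png

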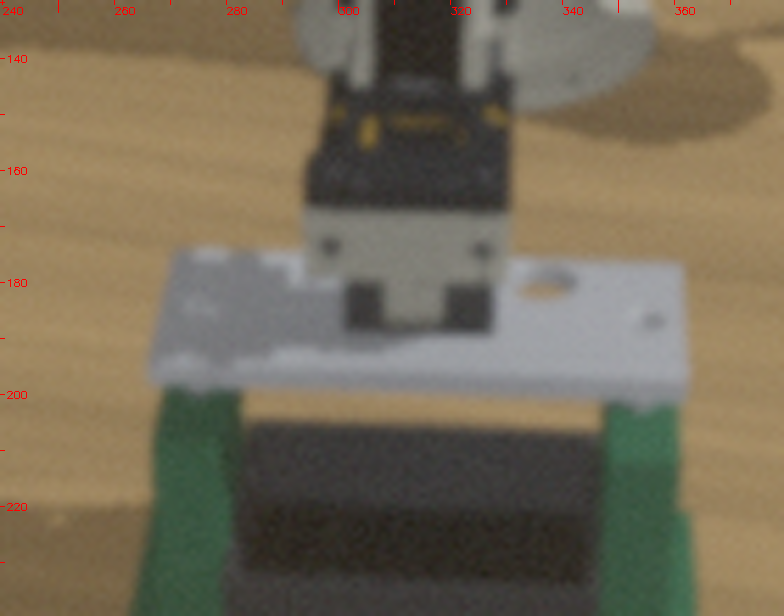

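View pics/t7.png

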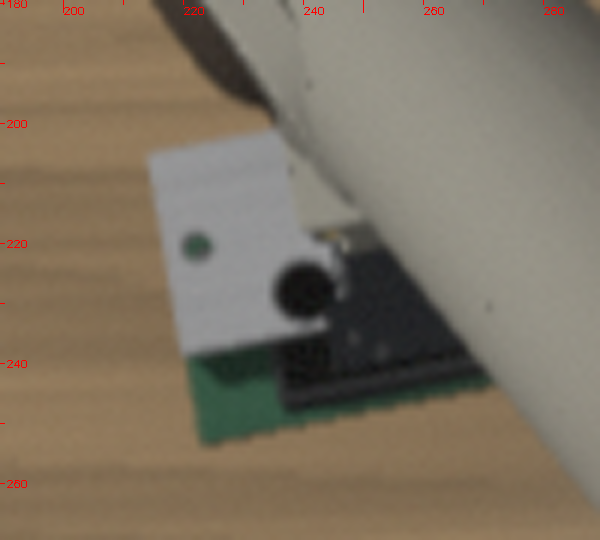

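```bash
cat > f7.py <<'E'
from fit import *
z=.1512-.0162; zt=z+.01
for n,(x,y,w),m in (('top',(.56204,.08695,.1627),np.array((197,246))/6+[190,180]-.5),('scene',(.5622,.0834,.1625),np.array((652,321))/5.6+[240,130]-.5)):
    c=R.from_euler('z',w).apply([0,.09,zt])+[x,y,0]
    print(n,'expect',proj(n,c)[0],'seen',m, 'plate minus stand (m):',(atz(n,m,zt)-c)[:2].round(4))
s7=lambda p:np.array(p)/5.6+[240,130]-.5
a=.045;b=.105;t=.01
S=[((174,249),(-a,-b,t)),((682,263),(-a,b,t)),((688,381),(a,b,t)),((149,372),(a,-b,t)),((150,384),(a,-b,0)),((687,396),(a,b,0)),((652,321),(0,.09,t)),((546,284),(-.028,.048,t))]
S=[('scene',s7(p),np.array(l)+[0,0,z]) for p,l in S]
q,e=fit(S,[.56,.08,.16]); print(q.round(4),e.round(1).tolist())
t7=lambda p:np.array(p)/6+[190,180]-.5
T=[((148,154),(a,b,t)),((183,356),(-a,b,t)),((197,246),(0,.09,t)),((305,290),(-.028,.048,t))]
T=[('top',t7(p),np.array(l)+[0,0,z]) for p,l in T]
q,e=fit(T,[.56,.08,.16]); print(q.round(4),e.round(1).tolist())
E
python3 f7.py
```

```text
top expect [222.23686324 221.10104708] seen [222.33333333 220.5       ] plate minus stand (m): [ 0.0016 -0.0003]
scene expect [355.50402642 186.89146064] seen [355.92857143 186.82142857] plate minus stand (m): [-0.0005  0.0009]
[0.5619 0.0831 0.1745] [[-0.0, 0.1], [0.1, 0.1], [0.6, 0.0], [-0.1, -1.4], [-0.1, 0.4], [0.5, 1.3], [-0.6, -0.3], [-0.6, -0.6]]
[0.5637 0.0861 0.1682] [[-0.2, 0.0], [-0.1, -0.2], [0.3, 0.1], [0.1, 0.0]]
```

>>> jog_arm(
  motion="0 -0.004 0.03 0 0 0.002 -1;0 -0.004 0.06 0 0 0.002 -1;0 -0.004 0.09 0 0 0.002 -1;0 -0.004 0.12 0 0 0.002 -1;0 -0.004 0.12 0 0 0.002 -1",
)

```text
t: 8.55
position: [0.5726, 0.0837, 0.1364]
tool_rot: [3.141, -0.0, 1.729]
wrist_force: [2.4, 1.3, -6.0]
width: 0.13
```

>>> jog_arm(
  motion="0 0 0.03 0 0 0 -1;0 0 0.06 0 0 0 -1;0 0 0.09 0 0 0 -1;0 0 0.115 0 0 0 -1;0 0 0.115 0 0 0 -1",
)

```text
t: 9.05
position: [0.5726, 0.0836, 0.1225]
tool_rot: [3.141, -0.0, 1.729]
wrist_force: [1.6, 1.5, -5.8]
width: 0.13
```

```bash
python3 -c "
from h import *
o=status.get_obs();print(o['position'],o['tool_rot'],o['wrist_force'],o['torque'])
for n in ('scene','top'): cv2.imwrite(f'pics/{n}8.png',imaging.get_image(n)[:,:,::-1])
crop('pics/scene8.png',240,130,140,110,5.6,'pics/s8.png')
"
```

```text
[0.57255708 0.0836245  0.12250543] [ 3.14148332e+00 -3.89270622e-04  1.72876765e+00] [ 1.62508046  1.48743218 -5.75499129] [ 0.44511159 -0.57616401  0.13460143]
```

View pics/s8.png

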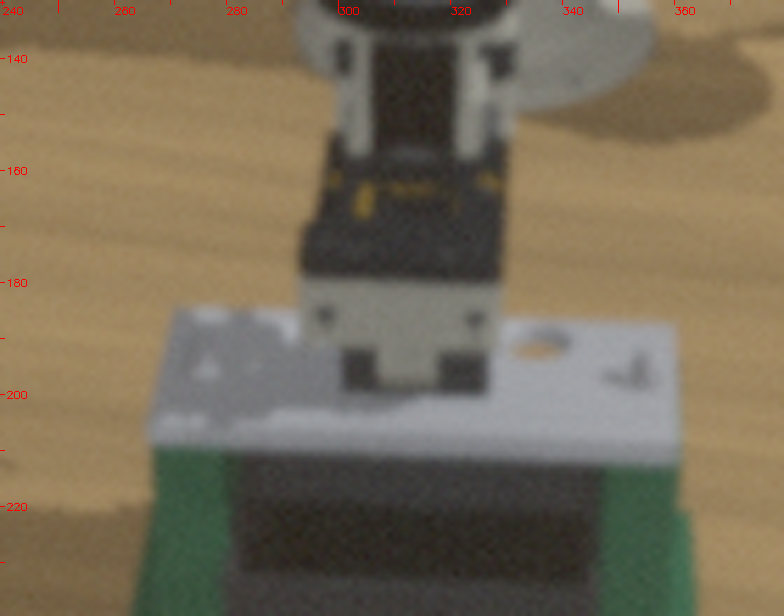

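>>> jog_arm(
  motion="0 0 0.01 0 0 0 -1;0 0 0.02 0 0 0 -1;0 0 0.025 0 0 0 -1",
)

```text
t: 9.45
position: [0.5727, 0.0836, 0.1212]
tool_rot: [3.141, 0.001, 1.728]
wrist_force: [-2.2, -0.7, 9.9]
width: 0.126
```

>>> jog_arm(
  motion="0 0 0 0 0 0 0;0 0 0 0 0 0 0;0 0 0 0 0 0 0;0 0 0 0 0 0 0",
)

```text
t: 9.85
position: [0.5725, 0.0831, 0.1199]
tool_rot: [-3.141, 0.0, 1.728]
wrist_force: [0.8, 0.3, 0.2]
width: 0.426
```

>>> jog_arm(
  motion="0 0 -0.3 0 0 0 0;0 0 -0.6 0 0 0 0;0 0 -0.9 0 0 0 0;0 0 -0.9 0 0 0 0;0 0 -0.9 0 0 0 0",
)

```text
t: 10.35
position: [0.5729, 0.0833, 0.2286]
tool_rot: [3.14, 0.001, 1.728]
wrist_force: [-0.4, -0.4, -0.3]
width: 0.503
```

```bash
python3 -c "
from h import *
o=status.get_obs();print(o['joint_positions'],o['position'],o['tool_rot'],o['wrist_force'],o['torque'])
for n in ('scene','top'): cv2.imwrite(f'pics/{n}9.png',imaging.get_image(n)[:,:,::-1])
crop('pics/scene9.png',240,130,140,130,5,'pics/s9.png')
plan([(.607,-.03,.26,1.65),(.607,-.15,.26,1.65),(.607,-.271,.26,1.65)])
"
```

```text
[ 0.4885201   0.48334053 -0.90032218  1.72328976  0.41432968  1.13616779
 -0.37717056] [0.57293364 0.08326248 0.22861406] [3.13991839e+00 7.77450307e-04 1.72803474e+00] [-0.40155437 -0.39750142 -0.30041711] [-0.03105724 -0.04211941  0.00628766]
[-0.9749, 0.1428, -0.2771, -0.0006, 0.0001, 0.0249] rows 2.5 
[-0.9969, -0.0791, -0.0, 0.0, 0.0, 0.0] rows 2.4 
[-1.0052, -0.0798, -0.0, 0.0, 0.0, 0.0] rows 2.4 BAD
```

View pics/s9.png

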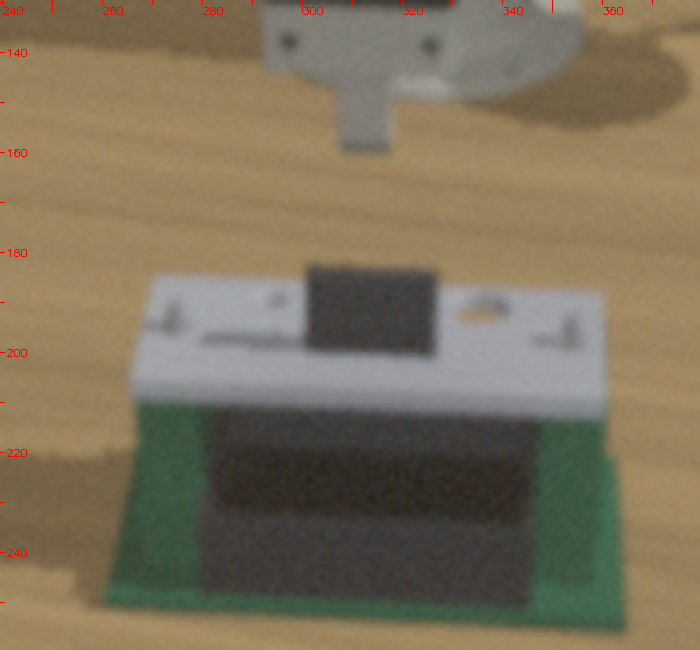

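```bash
python3 - <<'E'
from fit import *
for nm,s,t in (('thin',(332,180),(97,238)),('thick',(221,162),(171,237)),('med',(111,150),(245,234))):
    print(nm,atz('scene',sb(s),.1).round(4),atz('top',tb(t),.1).round(4))
for n in ('scene','top'):
    print(cv2.imwrite(f'pics/{n}_big.png',0*cv2.imread('pics/top0.png')))
crop('pics/top9.png',340,180,90,50,8,'pics/t9.png')
crop('pics/scene9.png',120,175,100,65,7,'pics/s9b.png')
E
```

```text
thin [ 0.6036 -0.2181  0.1   ] [ 0.6079 -0.2131  0.1   ]
thick [ 0.6009 -0.2769  0.1   ] [ 0.6068 -0.2707  0.1   ]
med [ 0.6031 -0.334   0.1   ] [ 0.6072 -0.3283  0.1   ]
True
True
```

View pics/t9.png

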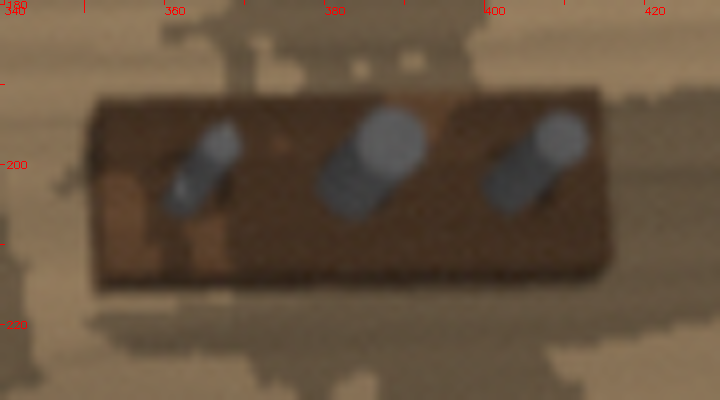

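View pics/s9b.png

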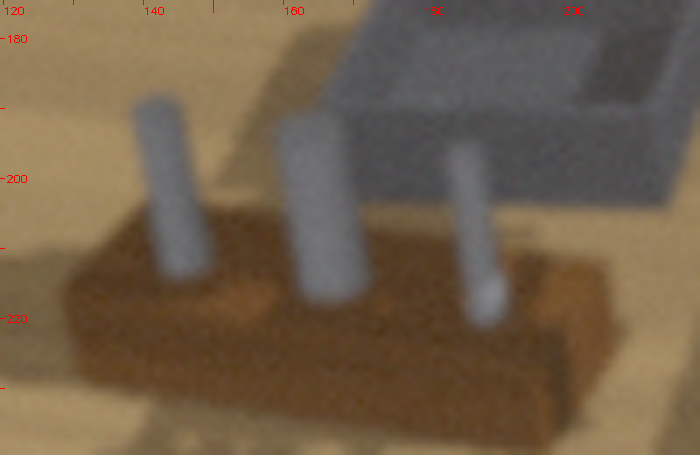

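>>> jog_arm(
  motion="-0.97 0.14 -0.15 0 0 0.02 0.2;-0.97 0.14 -0.15 0 0 0.02 0.2;-0.97 0.14 -0.15 0 0 0.02 0.2",
)

```text
t: 10.75
position: [0.6078, -0.0358, 0.2442]
tool_rot: [-3.139, 0.003, 1.659]
wrist_force: [0.9, -0.9, -0.0]
width: 0.597
```

>>> jog_arm(
  motion="-1 -0.05 0 0 0 0.02 0.2;-1 -0.05 0 0 0 0.02 0.2;-1 -0.05 0 0 0 0.02 0.2",
)

```text
t: 11.05
position: [0.6111, -0.1563, 0.2433]
tool_rot: [-3.138, 0.002, 1.595]
wrist_force: [-0.5, 0.2, 0.1]
width: 0.602
```

```bash
python3 -c "
from h import *
o=status.get_obs();print(o['joint_positions'])
plan([(.606,-.2725,.2,1.571),(.606,-.2725,.12,1.571),(.606,-.2725,.057,1.571)])
"
```

```text
[ 0.77713582  0.54360242 -0.81268057  1.57210274  0.41569379  1.21028277
 -0.08935104]
[-0.9659, -0.0651, 0.3629, -0.0013, 0.0007, 0.0077] rows 2.5 
[0.0, -0.0, 0.6667, 0.0, 0.0, 0.0] rows 1.6 
[0.0, -0.0, 0.525, 0.0, 0.0, 0.0] rows 1.3
```

>>> jog_arm(
  motion="-0.966 -0.065 0.3 0 0 0.008 0.2;-0.966 -0.065 0.3 0 0 0.008 0.2;-0.966 -0.065 0.36 0 0 0.008 0.2;-0.966 -0.065 0.36 0 0 0.008 0.2;-0.966 -0.065 0.36 0 0 0.008 0.2",
)

```text
t: 11.55
position: [0.6078, -0.264, 0.2009]
tool_rot: [-3.139, -0.003, 1.577]
wrist_force: [0.3, 0.4, 0.3]
width: 0.599
```

```bash
python3 -c "
from h import *
plan([(.606,-.2725,.13,1.571)])
for n in ('scene','top'): cv2.imwrite(f'pics/{n}10.png',imaging.get_image(n)[:,:,::-1])
crop('pics/scene10.png',100,100,130,130,5,'pics/s10.png')
crop('pics/top10.png',340,150,100,90,6,'pics/t10.png')
p,r=pose(); print(proj('scene',p))
"
```

```text
[-0.0722, -0.014, 0.5904, -0.0008, -0.0009, 0.002] rows 1.4 
[[161.0967365 155.8685053]]
```

View pics/s10.png

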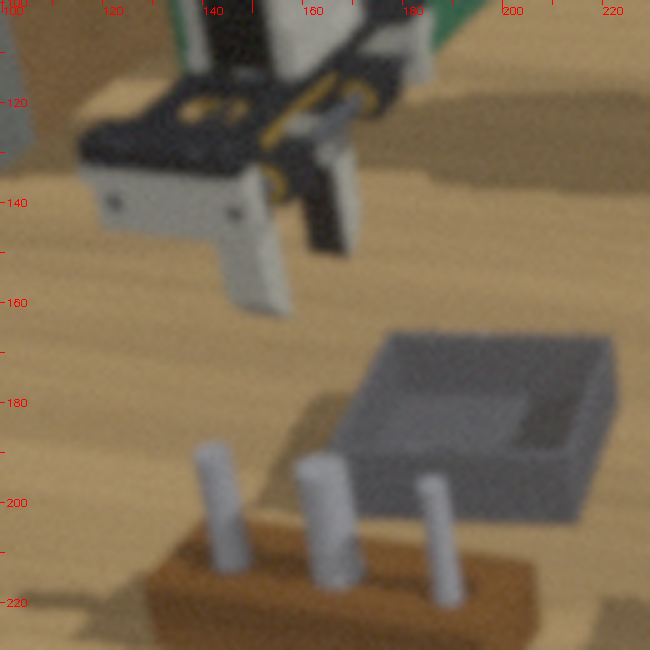

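View pics/t10.png

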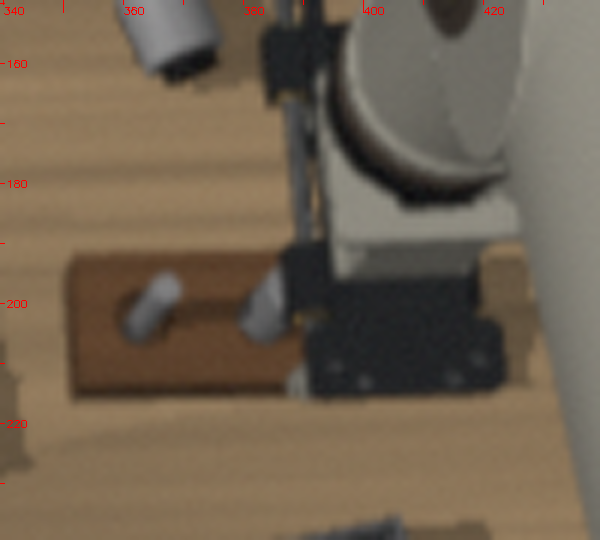

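>>> jog_arm(
  motion="-0.03 -0.01 0.3 0 0 0.002 0.2;-0.03 -0.01 0.55 0 0 0.002 0.2;-0.03 -0.01 0.58 0 0 0.002 0.2;-0.03 -0.01 0.58 0 0 0.002 0.2",
)

```text
t: 12.05
position: [0.6078, -0.2666, 0.1333]
tool_rot: [-3.141, -0.001, 1.574]
wrist_force: [0.5, -0.5, 1.1]
width: 0.599
```

```bash
python3 -c "
from h import *
o=status.get_obs();print(o['position'],o['tool_rot'],o['dq'],o['joint_positions'])
plan([(.606,-.2725,.13,1.571)])
cv2.imwrite('pics/scene11.png',imaging.get_image('scene')[:,:,::-1])
crop('pics/scene11.png',100,130,110,110,6,'pics/s11.png')
p,r=pose(); print(proj('scene',[p,p+r.apply([0,0,.03])]))
"
```

```text
[ 0.60780322 -0.26661522  0.13332673] [-3.14115248e+00 -1.16823583e-03  1.57391774e+00] [ 0.0096773  -0.02627936 -0.0150599  -0.03495048 -0.00032261  0.00290812
  0.00108004] [ 0.86275526  0.70028847 -0.72453539  1.58188467  0.51109223  1.05799076
  0.00203821]
[-0.049, -0.0152, 0.0277, -0.0001, -0.0004, 0.0009] rows 0.1 
[[163.74501671 181.51155129]
 [165.65547383 192.43938979]]
```

View pics/s11.png

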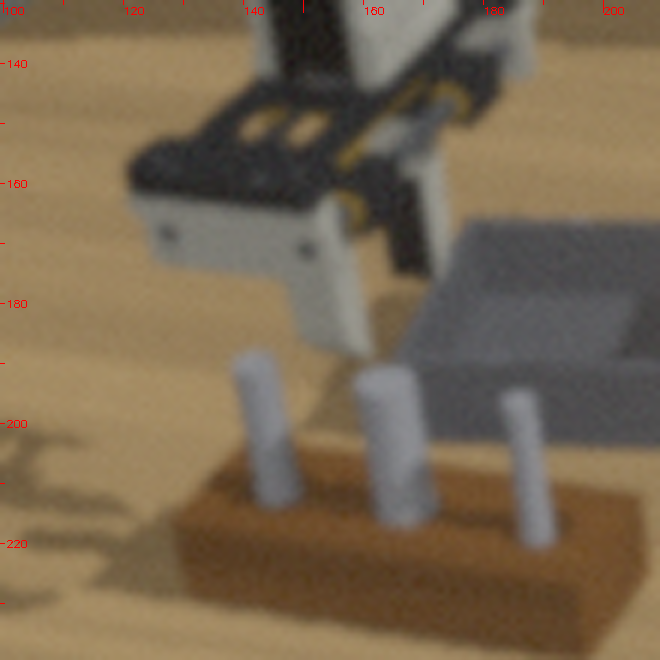

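>>> jog_arm(
  motion="-0.045 -0.012 0 0 0 0 0.2;-0.045 -0.012 0.2 0 0 0 0.2;-0.045 -0.012 0.4 0 0 0 0.2;-0.045 -0.012 0.61 0 0 0 0.2;-0.045 -0.012 0.61 0 0 0 0.2;-0.045 -0.012 0.61 0 0 0 0.2",
)

```text
t: 12.7
position: [0.6067, -0.2744, 0.0613]
tool_rot: [3.14, 0.0, 1.571]
wrist_force: [-0.2, 0.8, 0.7]
width: 0.595
```

```bash
python3 -c "
from h import *
cv2.imwrite('pics/scene12.png',imaging.get_image('scene')[:,:,::-1])
crop('pics/scene12.png',100,130,110,110,6,'pics/s12.png')
"
```

```text
(no output)
```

View pics/s12.png

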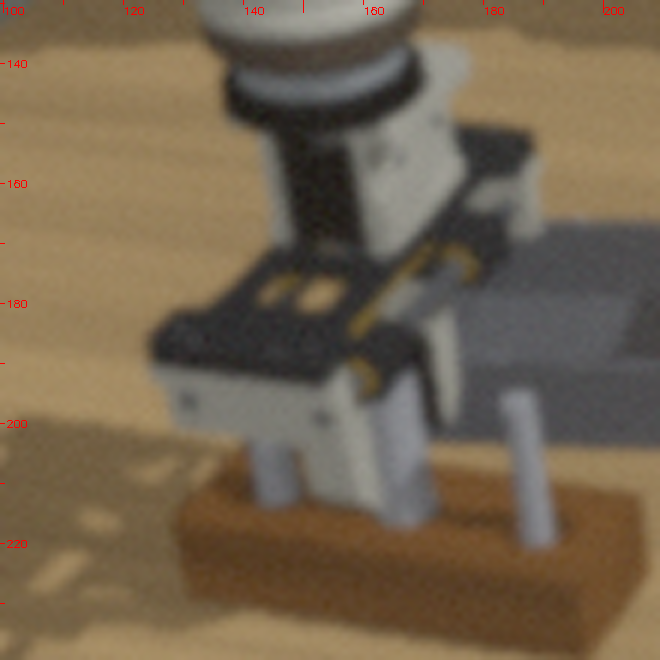

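>>> jog_arm(
  motion="0.015 0 0.02 0 0 0 0.2;0.015 0 0.02 0 0 0 -1;0.015 0 0.02 0 0 0 -1;0.015 0 0.02 0 0 0 -1;0.015 0 0.02 0 0 0 -1;0.015 0 0.02 0 0 0 -1;0.015 0 0.02 0 0 0 -1",
)

```text
t: 13.45
position: [0.606, -0.2723, 0.0577]
tool_rot: [-3.142, 0.0, 1.571]
wrist_force: [-0.2, -0.4, 1.7]
width: 0.257
```

>>> jog_arm(
  motion="0 0 -0.3 0 0 0 -1;0 0 -0.6 0 0 0 -1;0 0 -0.95 0 0 0 -1;0 0 -0.95 0 0 0 -1",
)

```text
t: 13.85
position: [0.6099, -0.2727, 0.1777]
tool_rot: [3.132, 0.003, 1.571]
wrist_force: [0.8, 0.6, -2.3]
width: 0.256
```

>>> jog_arm(
  motion="0 0 -0.3 0 0 0 -1;0 0 -0.6 0 0 0 -1;0 0 -0.6 0 0 0 -1;0 0 -0.6 0 0 0 -1",
)

```text
t: 14.25
position: [0.6058, -0.2722, 0.243]
tool_rot: [-3.141, 0.0, 1.571]
wrist_force: [-0.1, -0.1, -4.6]
width: 0.257
```

```bash
python3 -c "
from h import *
o=status.get_obs();print(o['position'],o['tool_rot'],o['dq'],o['joint_positions'])
for n in ('scene','top'): cv2.imwrite(f'pics/{n}13.png',imaging.get_image(n)[:,:,::-1])
crop('pics/scene13.png',100,80,110,150,5,'pics/s13.png')
"
```

```text
[ 0.6058061  -0.27223742  0.24302455] [-3.14138542e+00  3.41476752e-04  1.57134190e+00] [ 0.00028595  0.02884027  0.02054478  0.03522848  0.00105001  0.0025425
 -0.0017286 ] [ 0.90156629  0.59533939 -0.77971797  1.48548541  0.43071923  1.23807957
  0.0671094 ]
```

View pics/s13.png

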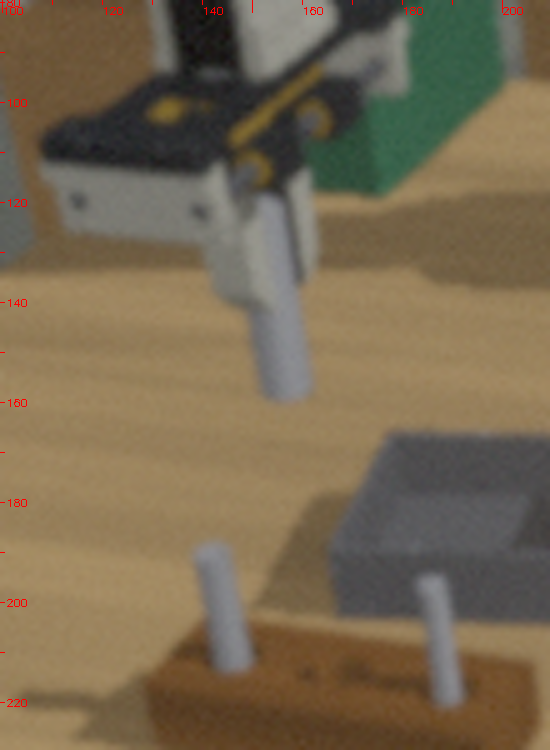

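```bash
python3 -c "
from h import *
p,r=pose()
f=p+[0,0,-.0477]
print('foot centre',proj('scene',f)); print(proj('scene',f+np.array([[.012,0,0],[0,.012,0],[0,-.012,0]])))
plan([(.59,-.155,.235,1.63),(.565,-.035,.235,1.68),(.533,.078,.22,1.73)])
"
```

```text
foot centre [[158.67468711 158.12388765]]
[[156.25135533 160.56506384]
 [163.47537046 158.68442766]
 [153.8965236  157.5659771 ]]
[0.9761, -0.1205, 0.0522, -0.0011, -0.0004, -0.0187] rows 2.4 
[1.0106, -0.1488, -0.0, 0.0, 0.0, -0.0159] rows 2.5 BAD
[0.9651, -0.1624, 0.125, -0.0, 0.0, -0.0159] rows 2.4
```

```bash
python3 -c "
from h import *
p,r=pose()
f=p+[0,0,-.0477]
print(proj('scene',[f,p,p+[0,0,.042]]))
print('thick in rack dir',proj('scene',[[.606,-.2725,.04],[.606,-.2725,.1]]))
crop('pics/scene13.png',130,100,50,65,11,'pics/s13b.png')
for sy in (-1,1):
  for sx in(-1,1): print(sx,sy,proj('scene',p+r.apply([sx*.0095,sy*.012,0])))
"
```

```text
[[158.67468711 158.12388765]
 [155.30997683 139.10205713]
 [152.2123712  121.59025835]]
thick in rack dir [[168.10935565 214.03414956]
 [164.41421307 193.21607294]]
-1 -1 [[153.93198358 136.38414131]]
1 -1 [[161.62693232 137.19192828]]
-1 1 [[148.90937801 141.03747815]]
1 1 [[156.71690837 141.87705003]]
```

View pics/s13b.png

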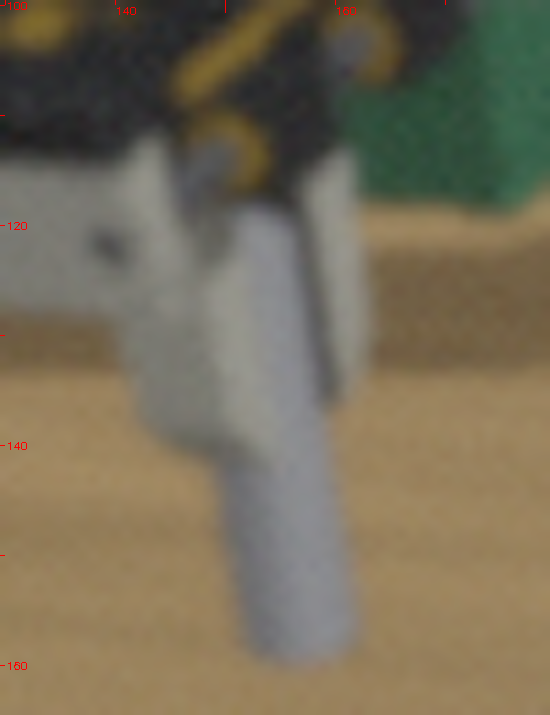

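```bash
python3 -c "
from h import *
crop('pics/scene9.png',280,120,80,90,8,'pics/s9c.png')
crop('pics/scene8.png',280,120,80,90,8,'pics/s8c.png')
"
```

```text
(no output)
```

View pics/s9c.png

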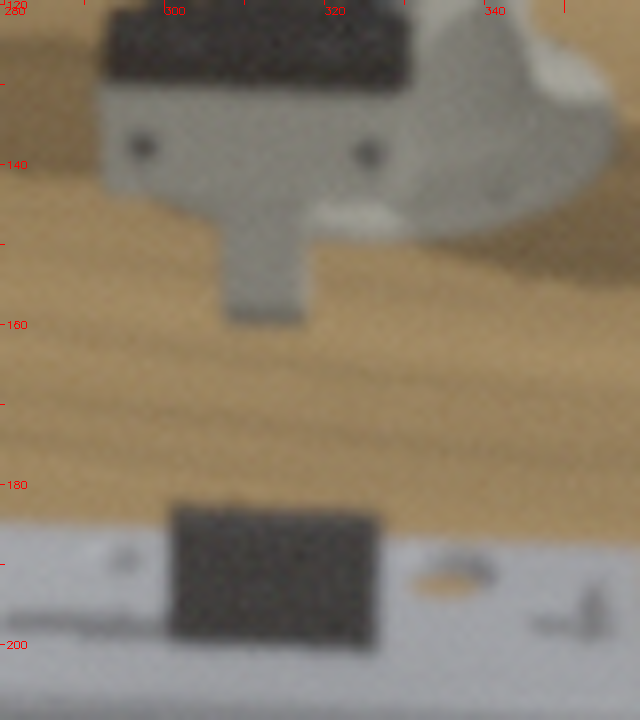

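View pics/s8c.png

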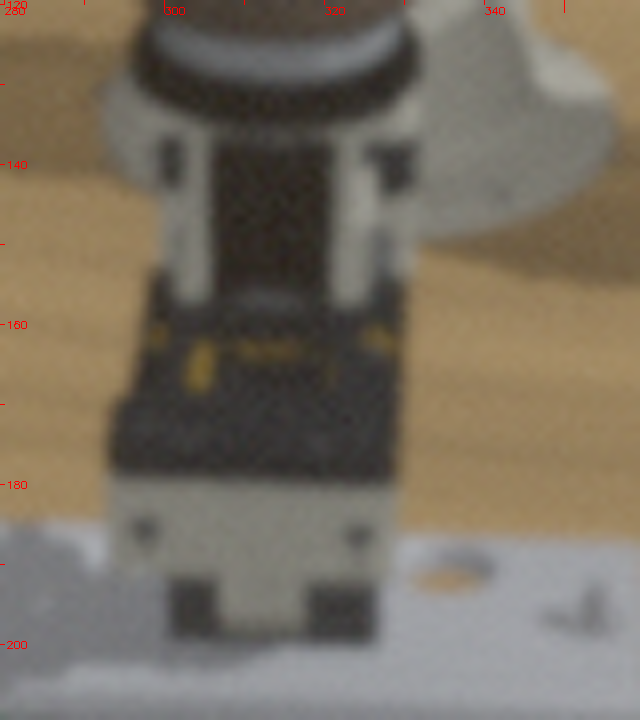

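```bash
python3 -c "
from h import *
p=np.array([.5726,.0836,.1225]);u=np.array([np.cos(.16),np.sin(.16),0]);v=np.array([-u[1],u[0],0])
print(proj('scene',[p,p+.006*u,p+.020*u,p+.025*u, p+.006*u+.01*v]))
print('seen finger',np.array((261.5,630))/8+[279.5,119.5],'fin',np.array((271.5,640))/8+[279.5,119.5])
for nm,q in (('fin R',(378,640)),('fin L',(169,635))): print(np.array(q)/8+[279.5,119.5])
print(proj('scene',[p+.006*u+.03*v-[0,0,.0075],p+.006*u-.03*v-[0,0,.0075]]))
# open-gripper view
p=np.array([.57293,.08326,.2286]); print(proj('scene',[p,p+.023*u,p+.042*u]),'seen',np.array((264,322))/8+[279.5,119.5])
"
```

```text
[[313.974889   196.37000723]
 [313.83359262 197.79843982]
 [313.49905592 201.18043119]
 [313.37790433 202.40521056]
 [318.30346164 197.97326747]]
seen finger [312.1875 198.25  ] fin [313.4375 199.5   ]
[326.75 199.5 ]
[300.625 198.875]
[[327.16692114 201.14485767]
 [300.46946149 200.08640388]]
[[314.52710902 154.34241852]
 [313.95771024 159.44670967]
 [313.47173955 163.80312204]] seen [312.5  159.75]
```

>>> jog_arm(
  motion="0.3 -0.04 0.05 0 0 0 -1;0.65 -0.08 0.05 0 0 -0.01 -1;0.97 -0.12 0.05 0 0 -0.02 -1",
)

```text
t: 14.65
position: [0.5897, -0.1542, 0.2349]
tool_rot: [-3.138, -0.002, 1.635]
wrist_force: [0.6, 1.4, -3.3]
width: 0.256
```

>>> jog_arm(
  motion="0.33 -0.05 0 0 0 -0.01 -1;0.66 -0.1 0 0 0 -0.01 -1;1 -0.15 0 0 0 -0.016 -1",
)

```text
t: 14.95
position: [0.5642, -0.0362, 0.2355]
tool_rot: [-3.138, -0.001, 1.684]
wrist_force: [1.1, 0.5, -3.5]
width: 0.254
```

```bash
python3 -c "
from h import *
plan([(.533,.079,.22,1.73)])
"
```

```text
[0.9828, -0.1491, 0.1302, -0.001, -0.0003, -0.0146] rows 2.4
```

>>> jog_arm(
  motion="0.33 -0.05 0 0 0 -0.01 -1;0.66 -0.1 0 0 0 -0.01 -1;0.98 -0.15 0.05 0 0 -0.015 -1;0.98 -0.15 0.13 0 0 -0.015 -1;0.98 -0.15 0.13 0 0 -0.015 -1;0.98 -0.15 0.13 0 0 -0.015 -1",
)

```text
t: 15.55
position: [0.5342, 0.0762, 0.2207]
tool_rot: [-3.139, 0.0, 1.73]
wrist_force: [0.4, -0.4, -3.4]
width: 0.257
```

```bash
python3 -c "
from h import *
o=status.get_obs();print(o['position'],o['tool_rot'],o['wrist_force'],o['joint_positions'])
for n in ('scene','top'): cv2.imwrite(f'pics/{n}14.png',imaging.get_image(n)[:,:,::-1])
crop('pics/scene14.png',260,100,110,120,6,'pics/s14.png')
crop('pics/top14.png',200,180,110,90,6,'pics/t14.png')
plan([(.533,.079,.17,1.73)])
"
```

```text
[0.53422654 0.07624544 0.22066992] [-3.13902196e+00  1.98122405e-04  1.73040521e+00] [ 0.39657759 -0.41772195 -3.37332636] [ 0.54685974  0.42494609 -0.93028534  1.82205746  0.3818612   1.08946248
 -0.36335995]
[0.0268, -0.0126, 0.4292, -0.0003, 0.0, -0.0003] rows 1.0
```

View pics/s14.png

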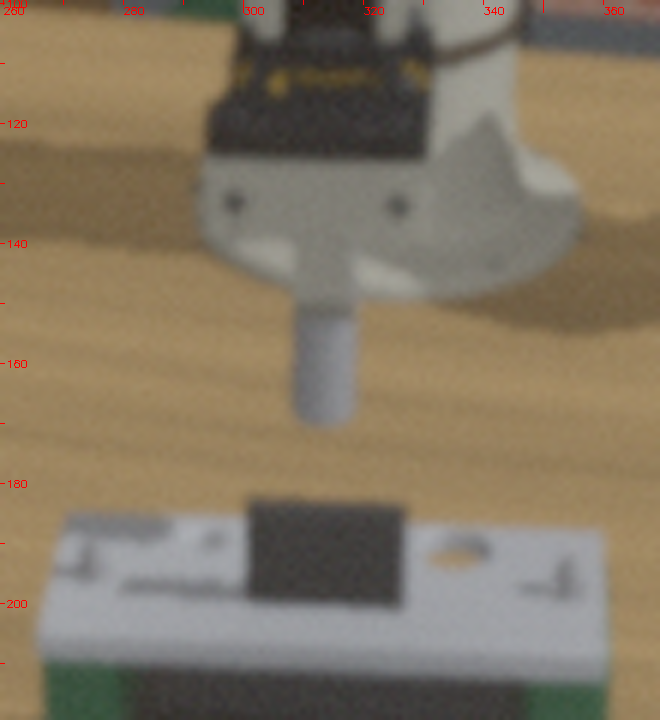

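View pics/t14.png

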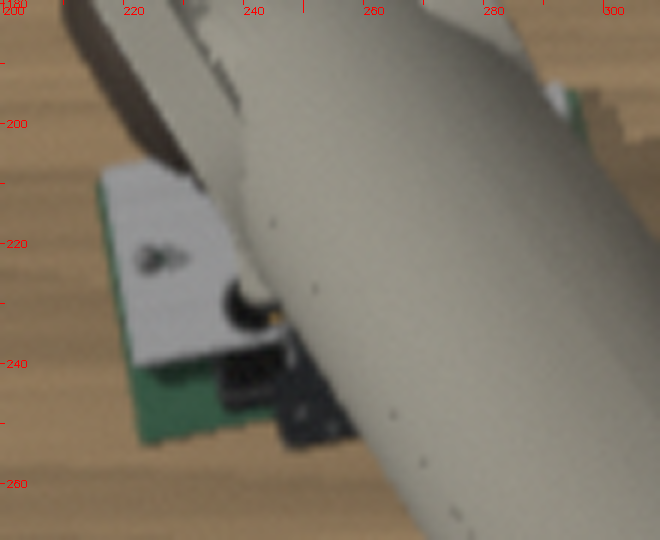

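```bash
python3 -c "
from h import *
u=np.array([np.cos(.16),np.sin(.16),0]);v=np.array([-u[1],u[0],0])
fin=np.array([.5726,.0836,.135])+.002*v
hole=fin-.04*u
print('fin pred',proj('scene',fin+.006*u),'seen',326/6+259.5)
sp=np.array([.5342,.0762,.19])
print('spindle pred',proj('scene',sp),'seen',325/6+259.5, 'dpx/mm',proj('scene',sp+.001*v)-proj('scene',sp))
print('hole pos',hole)
"
```

```text
fin pred [[314.81527061 193.09301323]] seen 313.8333333333333
spindle pred [[314.81410977 161.54265724]] seen 313.6666666666667 dpx/mm [[0.44694209 0.01440887]]
hole pos [0.53279227 0.07920173 0.135     ]
```

>>> jog_arm(
  motion="0.02 -0.01 0.15 0 0 0 -1;0.02 -0.01 0.3 0 0 0 -1;0.02 -0.01 0.43 0 0 0 -1;0.02 -0.01 0.43 0 0 0 -1;0.02 -0.01 0.43 0 0 0 -1",
)

```text
t: 16.15
position: [0.5334, 0.0795, 0.1704]
tool_rot: [-3.141, -0.0, 1.731]
wrist_force: [0.3, 0.4, -3.4]
width: 0.255
```

```bash
python3 -c "
from h import *
o=status.get_obs();print(o['position'],o['tool_rot'],o['wrist_force'],o['dq'])
plan([(.533,.079,.16,1.73)])
"
```

```text
[0.53338694 0.07945655 0.17036281] [-3.14123710e+00 -4.05229610e-04  1.73076679e+00] [ 0.34750092  0.40348688 -3.41961466] [-0.00179526 -0.01750624 -0.01376171 -0.01365914 -0.00269849 -0.00215987
  0.00071372]
[-0.0033, -0.0038, 0.0864, -0.0001, -0.0001, 0.0002] rows 0.2
```

>>> jog_arm(
  motion="0 0 0.03 0 0 0 -1;0 0 0.055 0 0 0 -1;0 0 0.07 0 0 0 -1;0 0 0.08 0 0 0 -1;0 0 0.08 0 0 0 -1;0 0 0.08 0 0 0 -1",
)

```text
t: 16.75
position: [0.5337, 0.0799, 0.1625]
tool_rot: [3.14, 0.001, 1.732]
wrist_force: [-4.0, -1.3, 10.6]
width: 0.255
```

>>> jog_arm(
  motion="0 0 0 0 0 0 -1;0 0 0.005 0 0 0 -1;0 0 0.005 0 0 0 -1",
)

```text
t: 17.05
position: [0.5338, 0.08, 0.1625]
tool_rot: [3.14, 0.002, 1.732]
wrist_force: [-5.5, -2.1, 14.5]
width: 0.257
```

```bash
python3 -c "
from h import *
o=status.get_obs();print(o['position'],o['tool_rot'],o['wrist_force'],o['torque'])
for n in ('scene','top'): cv2.imwrite(f'pics/{n}15.png',imaging.get_image(n)[:,:,::-1])
crop('pics/scene15.png',260,120,110,100,6,'pics/s15.png')
crop('pics/top15.png',200,180,110,90,6,'pics/t15.png')
"
```

```text
[0.53381021 0.079957   0.16248487] [3.14029583e+00 1.81911284e-03 1.73162632e+00] [-5.50165012 -2.1144557  14.54210112] [-0.53577222  1.33137408 -0.03646213]
```

View pics/s15.png

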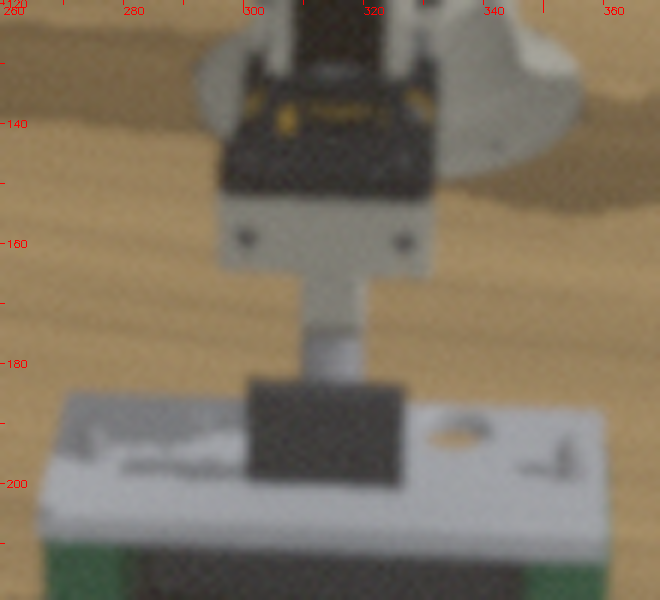

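View pics/t15.png

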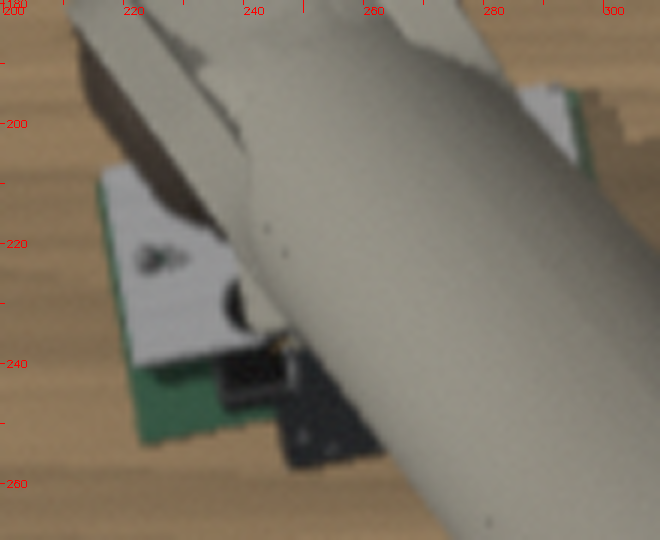

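```bash
python3 -c "
from h import *
u=np.array([np.cos(.16),np.sin(.16),0]);v=np.array([-u[1],u[0],0])
print(proj('scene',[[.5338,.08,.155],[.5328,.0792,.155]]), 332/6+259.5)
# hole position check in the top view / scene via big hole
fin=np.array([.5726,.0836,.135])+.002*v
for nm,q,n in (('big',(460,429),'scene'),):
    h=fin-.04*u+.048*v; h[2]=.115; print(proj(n,h), np.array(q)/6+[259.5,119.5])
h=fin-.04*u+.048*v; h[2]=.115
s=fin-.012*u+.09*v; s[2]=.115
print(proj('top',[h,s]))
plan([(.52,-.03,.235,1.73)])
"
```

```text
[[316.24292756 175.23519066]
 [315.98999415 174.9815084 ]] 314.8333333333333
[[336.45758301 190.73176229]] [336.16666667 191.        ]
[[242.37676865 230.7993208 ]
 [225.03446272 223.60086996]]
[-0.8868, -0.2594, -0.6031, 0.0004, 0.0006, 0.0005] rows 2.6
```

>>> jog_arm(
  motion="0 0 -0.2 0 0 0 -1;0 0 -0.5 0 0 0 -1;0 0 -0.6 0 0 0 -1;0 0 -0.6 0 0 0 -1",
)

```text
t: 17.55
position: [0.5347, 0.0801, 0.2339]
tool_rot: [3.137, 0.001, 1.731]
wrist_force: [0.9, 0.0, -4.2]
width: 0.255
```

```bash
python3 -c "
from h import *
plan([(.505,-.03,.235,1.63),(.47,-.145,.235,1.53),(.431,-.26,.2,1.47),(.43,-.27,.1,1.47),(.43,-.27,.055,1.47)])
"
```

```text
[-0.8662, -0.3908, -0.0097, 0.0014, 0.0002, 0.0323] rows 2.3 
[-0.9394, -0.3479, -0.0, -0.0, -0.0, 0.0318] rows 2.4 
[-0.9708, -0.2856, 0.2917, 0.0, -0.0, 0.0191] rows 2.5 
[-0.0837, 0.0001, 0.8333, 0.0, 0.0, 0.0] rows 2.0 
[0.0, -0.0, 0.375, 0.0, 0.0, 0.0] rows 0.9
```

>>> jog_arm(
  motion="-0.29 -0.13 0 0 0 0.01 -1;-0.58 -0.26 0 0 0 0.02 -1;-0.87 -0.39 0 0 0 0.03 -1",
)

```text
t: 17.85
position: [0.5021, -0.032, 0.2303]
tool_rot: [-3.139, -0.0, 1.637]
wrist_force: [1.0, -0.6, -3.5]
width: 0.255
```

>>> jog_arm(
  motion="-0.31 -0.12 0 0 0 0.01 -1;-0.62 -0.24 0 0 0 0.02 -1;-0.94 -0.35 0 0 0 0.03 -1",
)

```text
t: 18.15
position: [0.4674, -0.1475, 0.2305]
tool_rot: [-3.139, -0.0, 1.542]
wrist_force: [0.6, -0.0, -2.3]
width: 0.256
```

>>> jog_arm(
  motion="-0.32 -0.1 0.1 0 0 0.01 -1;-0.65 -0.2 0.2 0 0 0.02 -1;-0.97 -0.29 0.29 0 0 0.02 -1;-0.97 -0.29 0.29 0 0 0.02 -1;-0.97 -0.29 0.29 0 0 0.02 -1",
)

```text
t: 18.65
position: [0.4296, -0.2619, 0.1954]
tool_rot: [-3.139, -0.002, 1.477]
wrist_force: [0.5, 1.0, -3.5]
width: 0.254
```

```bash
python3 -c "
from h import *
o=status.get_obs();print(o['position'],o['joint_positions'])
plan([(.43,-.271,.11,1.47),(.43,-.271,.055,1.47)])
for n in ('scene','top'): cv2.imwrite(f'pics/{n}16.png',imaging.get_image(n)[:,:,::-1])
crop('pics/scene16.png',110,80,130,150,5,'pics/s16.png')
"
```

```text
[ 0.42958324 -0.26193969  0.19537916] [ 1.16233785  0.34213771 -0.79435095  1.93398992  0.2896413   0.98606642
  0.14039565]
[-0.0764, 0.0124, 0.7113, -0.0009, -0.0007, 0.0023] rows 1.7 
[0.0, -0.0, 0.4583, 0.0, 0.0, 0.0] rows 1.1
```

View pics/s16.png

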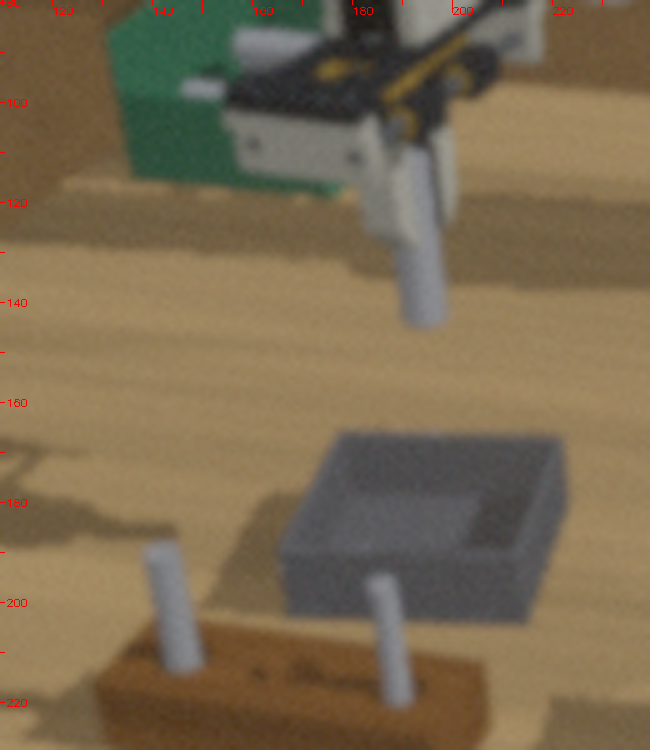

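View pics/top16.png

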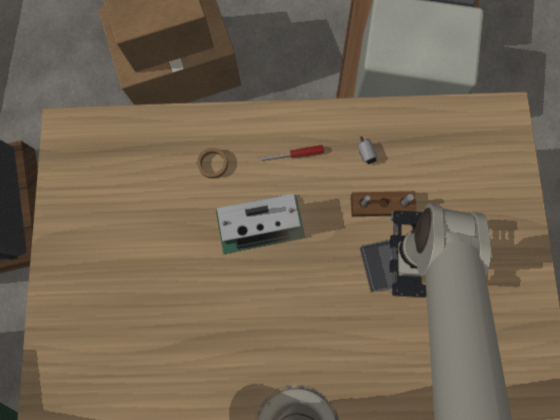

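>>> jog_arm(
  motion="-0.04 0.01 0.35 0 0 0 -1;-0.06 0.01 0.7 0 0 0 -1;-0.06 0.01 0.8 0 0 0 -1;-0.06 0.01 0.8 0 0 0 -1",
)

```text
t: 19.15
position: [0.4311, -0.2665, 0.1]
tool_rot: [-3.138, -0.003, 1.483]
wrist_force: [0.4, 0.3, -3.0]
width: 0.258
```

```bash
python3 -c "
from h import *
plan([(.43,-.271,.054,1.477)])
cv2.imwrite('pics/scene17.png',imaging.get_image('scene')[:,:,::-1])
crop('pics/scene17.png',110,80,130,150,5,'pics/s17.png')
"
```

```text
[-0.0392, -0.0047, 0.383, -0.001, -0.0009, 0.0019] rows 0.9
```

View pics/s17.png

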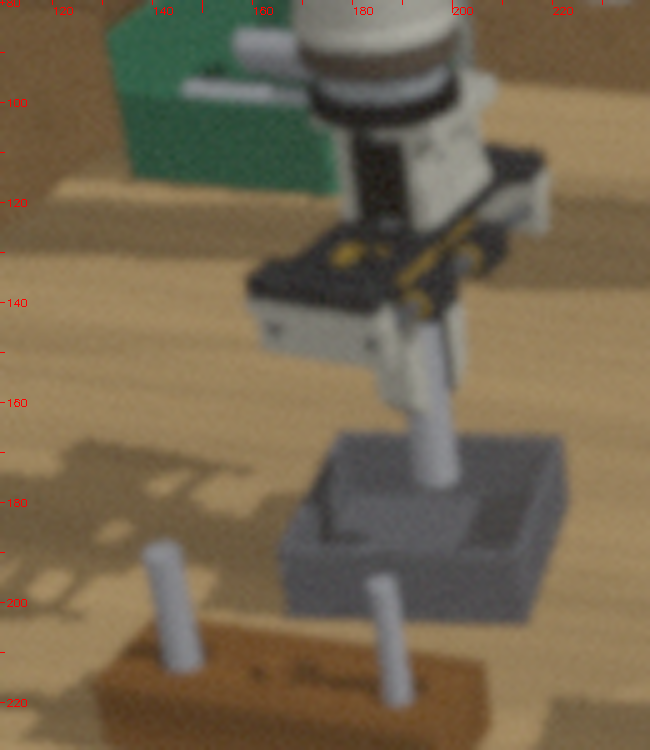

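>>> jog_arm(
  motion="-0.02 0 0.15 0 0 0 -1;-0.02 0 0.3 0 0 0 -1;-0.02 0 0.37 0 0 0 -1;-0.02 0 0.37 0 0 0 -1;-0.02 0 0.37 0 0 0 -1",
)

```text
t: 19.7
position: [0.4328, -0.2714, 0.0583]
tool_rot: [3.14, 0.001, 1.481]
wrist_force: [0.4, 0.6, -2.9]
width: 0.256
```

>>> jog_arm(
  motion="0 0 0.03 0 0 0 -1;0 0 0.05 0 0 0 -1;0 0 0.05 0 0 0 -1",
)

```text
t: 20.0
position: [0.4327, -0.2719, 0.0526]
tool_rot: [3.14, 0.002, 1.48]
wrist_force: [-2.1, 1.1, 9.8]
width: 0.251
```

Foot on the box floor (contact at 0.0526). Release and lift.

>>> jog_arm(
  motion="0 0 -0.01 0 0 0 0;0 0 -0.01 0 0 0 0.1;0 0 -0.01 0 0 0 0.1;0 0 -0.01 0 0 0 0.1",
)

```text
t: 20.4
position: [0.4317, -0.2713, 0.0521]
tool_rot: [3.141, 0.0, 1.48]
wrist_force: [-0.7, -0.0, -0.3]
width: 0.532
```

>>> jog_arm(
  motion="0 0 -0.3 0 0 0 0.1;0 0 -0.6 0 0 0 0.1;0 0 -0.9 0 0 0 0.1;0 0 -0.9 0 0 0 0.1",
)

```text
t: 20.8
position: [0.4348, -0.2726, 0.1645]
tool_rot: [3.135, 0.004, 1.48]
wrist_force: [1.1, -0.1, -0.2]
width: 0.548
```

```bash
python3 -c "
from h import *
o=status.get_obs();print(o['position'],o['joint_positions'])
plan([(.51,-.3,.19,1.53),(.607,-.33,.17,1.571)])
for n in ('scene','top'): cv2.imwrite(f'pics/{n}18.png',imaging.get_image(n)[:,:,::-1])
crop('pics/scene18.png',110,80,130,150,5,'pics/s18.png')
"
```

```text
[ 0.43482039 -0.27257525  0.16451866] [ 1.14562781  0.39765466 -0.77335708  1.94863272  0.34852266  0.92276386
  0.10866059]
[-0.1719, 0.646, -0.2071, 0.0022, 0.0014, -0.0158] rows 1.7 
[-0.2168, 0.8179, 0.1667, 0.0, 0.0, -0.0131] rows 2.1
```

View pics/s18.png

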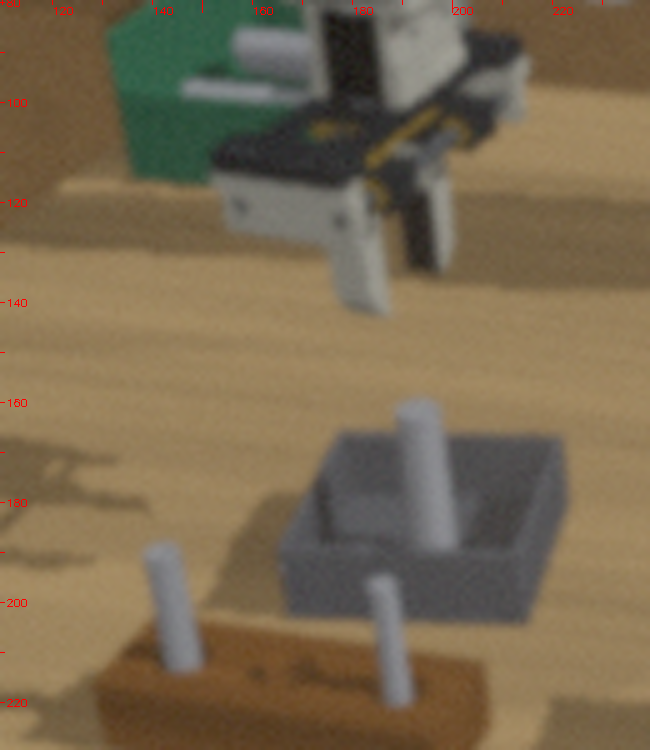

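>>> jog_arm(
  motion="-0.17 0.65 -0.1 0 0 -0.015 0.1;-0.17 0.65 -0.1 0 0 -0.015 0.1;-0.17 0.65 -0.1 0 0 -0.015 0.1",
)

```text
t: 21.2
position: [0.5106, -0.299, 0.1711]
tool_rot: [3.139, -0.001, 1.528]
wrist_force: [-1.0, 0.1, -0.6]
width: 0.549
```

>>> jog_arm(
  motion="-0.22 0.82 0.05 0 0 -0.013 0.1;-0.22 0.82 0.05 0 0 -0.013 0.1;-0.22 0.82 0.05 0 0 -0.013 0.1;-0.22 0.82 0.05 0 0 -0.013 0.1;-0.22 0.82 0.05 0 0 -0.013 0.1",
)

```text
t: 21.7
position: [0.6029, -0.3283, 0.1647]
tool_rot: [-3.139, -0.001, 1.569]
wrist_force: [0.9, 0.0, -0.2]
width: 0.547
```

```bash
python3 -c "
from h import *
o=status.get_obs();print(o['position'],o['joint_positions'],o['dq'])
plan([(.606,-.330,.13,1.571)])
"
```

```text
[ 0.60289478 -0.32831139  0.16465484] [ 0.91886752  0.69669522 -0.70642596  1.49320321  0.47783742  1.1325936
  0.11961099] [ 0.01293394 -0.02713377 -0.00485631  0.00578008 -0.00071845 -0.00076578
 -0.00030983]
[-0.0144, 0.0268, 0.2887, -0.001, -0.0004, -0.0007] rows 0.7
```

>>> jog_arm(
  motion="-0.01 0.02 0.15 0 0 0 0.1;-0.01 0.02 0.29 0 0 0 0.1;-0.01 0.02 0.29 0 0 0 0.1;-0.01 0.02 0.29 0 0 0 0.1;-0.01 0.02 0.29 0 0 0 0.1",
)

```text
t: 22.2
position: [0.6072, -0.3305, 0.1317]
tool_rot: [3.141, 0.0, 1.568]
wrist_force: [0.4, -0.6, -0.3]
width: 0.555
```

```bash
python3 -c "
from h import *
o=status.get_obs();print(o['position'],o['tool_rot'],o['dq'])
plan([(.606,-.330,.06,1.571)])
cv2.imwrite('pics/scene19.png',imaging.get_image('scene')[:,:,::-1])
crop('pics/scene19.png',80,120,120,120,6,'pics/s19.png')
"
```

```text
[ 0.60717145 -0.33047902  0.13174011] [3.14103286e+00 2.11766807e-04 1.56811702e+00] [-0.00233631 -0.00639906 -0.00657815 -0.00930856 -0.00038914  0.00255942
  0.00010344]
[0.0041, -0.0101, 0.5978, 0.0002, 0.0001, -0.0009] rows 1.4
```

View pics/s19.png

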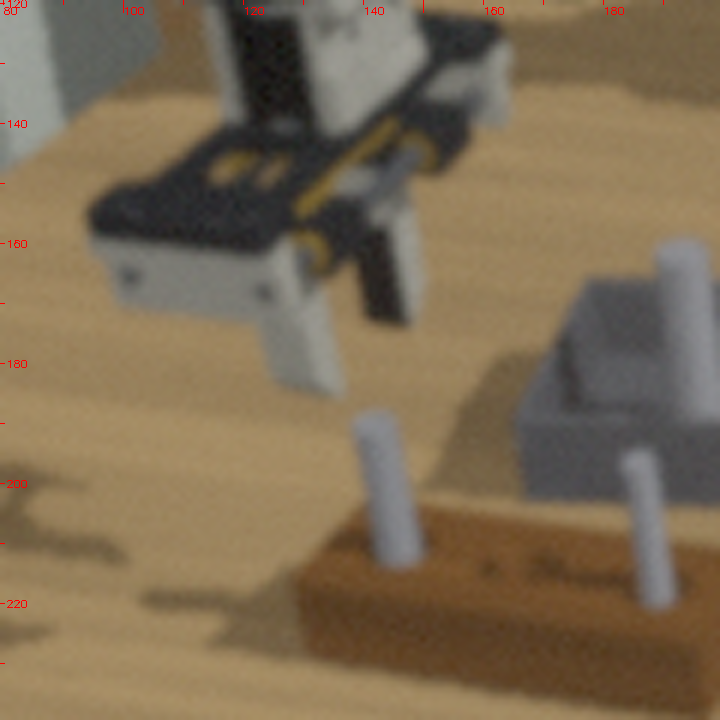

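```bash
python3 -c "
from h import *
p,r=pose(); print(proj('scene',[p,[p[0],p[1],.1]]))
h=.555*.046
for sy in(1,-1):
  for sx in(-1,1): print(sx,sy,proj('scene',p+r.apply([sx*.0095,sy*h,0])))
for q in ((345,393),(405,325),(367,320),(375,418)): print(q,np.array(q)/6+[79.5,119.5])
"
```

```text
[[139.77042331 179.06034181]
 [142.14027978 190.57379371]]
-1 1 [[130.75522893 183.96387608]]
1 1 [[138.07967362 184.94028078]]
-1 -1 [[141.39873952 173.39752849]]
1 -1 [[148.51567161 174.3036363 ]]
(345, 393) [137. 185.]
(405, 325) [147.         173.66666667]
(367, 320) [140.66666667 172.83333333]
(375, 418) [142.         189.16666667]
```

>>> jog_arm(
  motion="0.018 -0.005 0 0 0 0 0.1;0.018 -0.005 0.2 0 0 0 0.1;0.018 -0.005 0.4 0 0 0 0.1;0.018 -0.005 0.6 0 0 0 0.1;0.018 -0.005 0.6 0 0 0 0.1;0.018 -0.005 0.6 0 0 0 0.1",
)

```text
t: 22.85
position: [0.6066, -0.328, 0.0597]
tool_rot: [3.142, -0.0, 1.568]
wrist_force: [0.1, 0.7, 1.0]
width: 0.554
```

```bash
python3 -c "
from h import *
plan([(.606,-.3285,.058,1.571)])
cv2.imwrite('pics/scene20.png',imaging.get_image('scene')[:,:,::-1])
crop('pics/scene20.png',80,130,120,110,6,'pics/s20.png')
"
```

```text
[-0.0042, -0.005, 0.0144, 0.0, -0.0001, -0.0008] rows 0.0
```

View pics/s20.png

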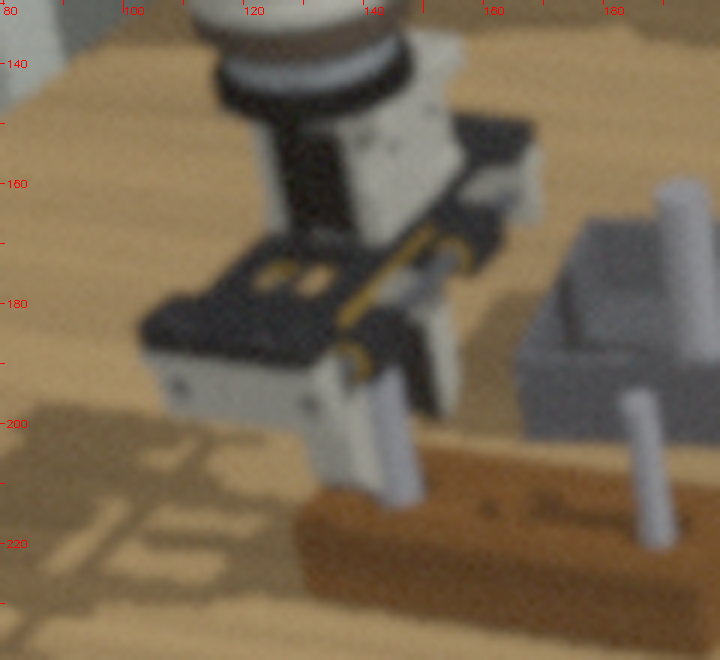

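Spindle is between the fingers. Close and lift.

>>> jog_arm(
  motion="0 0 0.01 0 0 0 -1;0 0 0.01 0 0 0 -1;0 0 0.01 0 0 0 -1;0 0 0.01 0 0 0 -1;0 0 0.01 0 0 0 -1;0 0 0.01 0 0 0 -1;0 0 0.01 0 0 0 -1;0 0 0.01 0 0 0 -1",
)

```text
t: 23.7
position: [0.6066, -0.3284, 0.0584]
tool_rot: [3.141, 0.0, 1.568]
wrist_force: [-0.8, -0.1, 2.4]
width: 0.192
```

>>> jog_arm(
  motion="0 0 -0.3 0 0 0 -1;0 0 -0.6 0 0 0 -1;0 0 -0.95 0 0 0 -1;0 0 -0.95 0 0 0 -1",
)

```text
t: 24.1
position: [0.6103, -0.3291, 0.1787]
tool_rot: [3.132, 0.004, 1.568]
wrist_force: [1.4, 0.2, -1.1]
width: 0.191
```

>>> jog_arm(
  motion="0 0 -0.3 0 0 0 -1;0 0 -0.6 0 0 0 -1;0 0 -0.6 0 0 0 -1;0 0 -0.6 0 0 0 -1",
)

```text
t: 24.5
position: [0.6065, -0.3283, 0.2441]
tool_rot: [3.141, 0.001, 1.568]
wrist_force: [0.1, -0.1, -2.0]
width: 0.19
```

```bash
python3 -c "
from h import *
o=status.get_obs();print(o['position'],o['tool_rot'],o['joint_positions'])
plan([(.585,-.21,.235,1.63),(.565,-.095,.235,1.68),(.55,.02,.235,1.71),(.533,.079,.225,1.73)])
cv2.imwrite('pics/scene21.png',imaging.get_image('scene')[:,:,::-1])
crop('pics/scene21.png',80,90,80,90,8,'pics/s21.png')
p,r=pose();print(proj('scene',[p+[0,0,.04],p,p-[0,0,.047]]))
"
```

```text
[ 0.60647168 -0.32825422  0.24407951] [3.14116928e+00 5.26658565e-04 1.56821271e+00] [ 0.92949147  0.630026   -0.73952098  1.41317881  0.4302368   1.26241121
  0.15357207]
[0.985, -0.1815, 0.0751, 0.0001, 0.0002, -0.0197] rows 2.4 
[0.9665, -0.1097, -0.0, 0.0, 0.0, -0.0159] rows 2.3 
[0.9662, -0.0198, -0.0, 0.0, 0.0, -0.0095] rows 2.3 
[0.5066, -0.0721, 0.0833, 0.0, 0.0, -0.0064] rows 1.2 
[[128.96507251 119.66497325]
 [132.3448467  136.22082585]
 [136.14977351 154.85929217]]
```

View pics/s21.png

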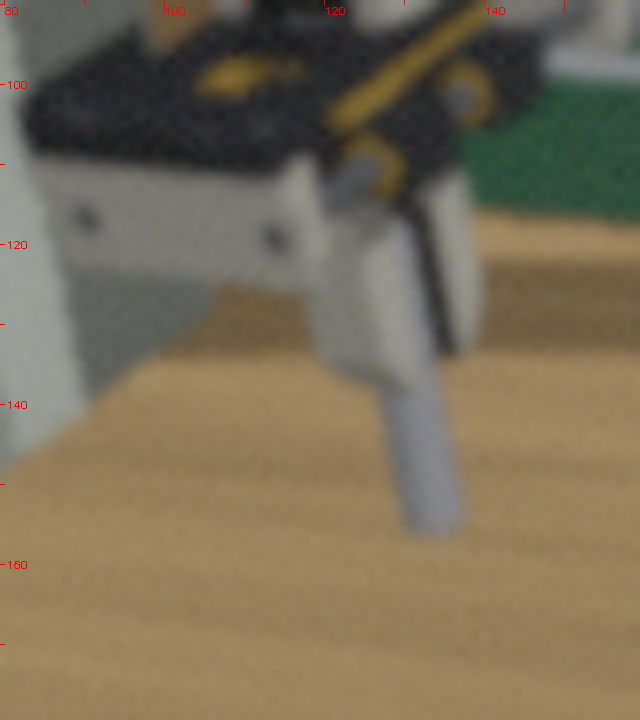

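>>> jog_arm(
  motion="0.33 -0.06 0.03 0 0 0 -1;0.66 -0.12 0.06 0 0 -0.01 -1;0.98 -0.18 0.06 0 0 -0.02 -1",
)

```text
t: 24.85
position: [0.5829, -0.209, 0.2338]
tool_rot: [-3.137, -0.003, 1.632]
wrist_force: [0.9, 0.5, -1.2]
width: 0.19
```

>>> jog_arm(
  motion="0.33 -0.04 0 0 0 0 -1;0.66 -0.07 0 0 0 -0.01 -1;0.97 -0.11 0 0 0 -0.016 -1",
)

```text
t: 25.15
position: [0.5631, -0.0934, 0.2348]
tool_rot: [-3.138, -0.001, 1.683]
wrist_force: [0.3, 0.3, -1.6]
width: 0.19
```

>>> jog_arm(
  motion="0.33 -0.01 0 0 0 0 -1;0.66 -0.01 0 0 0 -0.01 -1;0.97 -0.02 0 0 0 -0.01 -1",
)

```text
t: 25.45
position: [0.5479, 0.0216, 0.235]
tool_rot: [-3.138, -0.001, 1.714]
wrist_force: [0.4, 0.4, -1.4]
width: 0.187
```

```bash
python3 -c "
from h import *
plan([(.533,.0795,.225,1.731)])
"
```

```text
[0.4953, -0.0543, 0.0836, -0.001, -0.0003, -0.0055] rows 1.2
```

>>> jog_arm(
  motion="0.25 -0.03 0 0 0 0 -1;0.49 -0.055 0.05 0 0 -0.005 -1;0.49 -0.055 0.08 0 0 -0.005 -1;0.49 -0.055 0.08 0 0 -0.005 -1;0.49 -0.055 0.08 0 0 -0.005 -1",
)

```text
t: 25.95
position: [0.5346, 0.076, 0.2262]
tool_rot: [-3.14, 0.0, 1.727]
wrist_force: [-0.1, -0.4, -2.5]
width: 0.19
```

```bash
python3 -c "
from h import *
o=status.get_obs();print(o['position'],o['tool_rot'])
plan([(.533,.0795,.17,1.731)])
"
```

```text
[0.5345511  0.07596653 0.22617075] [-3.13953467e+00  2.78575766e-04  1.72678192e+00]
[0.0312, -0.0072, 0.4681, -0.0007, 0.0001, -0.0013] rows 1.1
```

>>> jog_arm(
  motion="0.02 -0.007 0.15 0 0 0 -1;0.02 -0.007 0.3 0 0 0 -1;0.02 -0.007 0.46 0 0 0 -1;0.02 -0.007 0.46 0 0 0 -1;0.02 -0.007 0.46 0 0 0 -1;0.02 -0.007 0.46 0 0 0 -1",
)

```text
t: 26.55
position: [0.5345, 0.0794, 0.1731]
tool_rot: [3.14, -0.0, 1.727]
wrist_force: [1.2, -0.1, -2.1]
width: 0.191
```

```bash
python3 -c "
from h import *
o=status.get_obs();print(o['position'],o['tool_rot'])
for n in ('scene','top'): cv2.imwrite(f'pics/{n}22.png',imaging.get_image(n)[:,:,::-1])
crop('pics/scene22.png',280,125,80,85,8,'pics/s22.png')
crop('pics/top22.png',200,180,110,90,6,'pics/t22.png')
plan([(.533,.0795,.16,1.731)])
"
```

```text
[0.53454349 0.07942957 0.17305497] [ 3.14018079e+00 -4.87713575e-05  1.72734169e+00]
[0.0009, -0.013, 0.1098, 0.0006, 0.0001, -0.001] rows 0.3
```

View pics/s22.png

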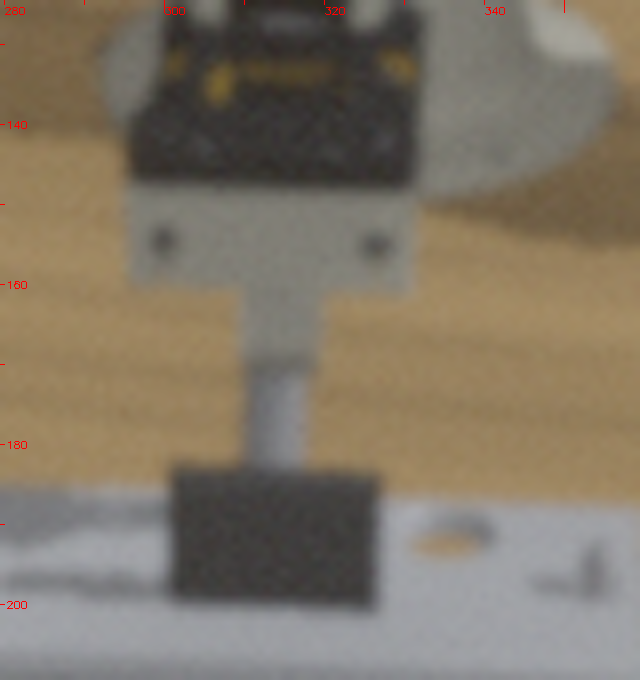

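View pics/t22.png

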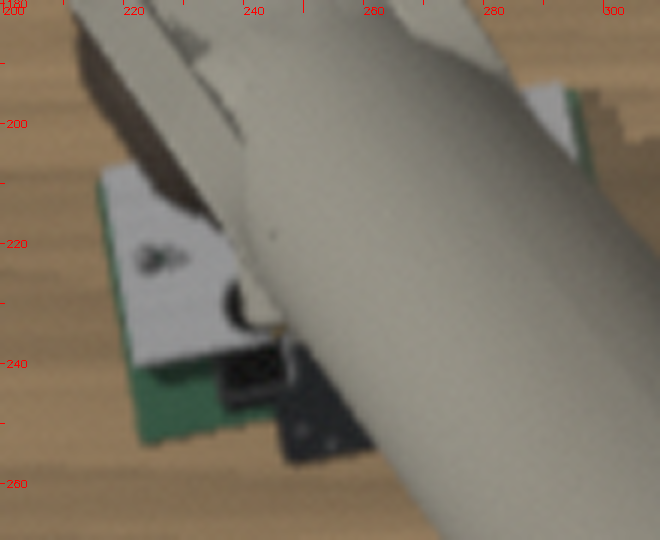

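```bash
cat > edge.py <<'E'
from h import *
def edges(fn,rows,x0,x1,name):
    im=cv2.imread(fn).astype(float)
    L=cv2.GaussianBlur(im,(0,0),0.6)
    prof=L[rows[0]:rows[1],x0:x1].mean(0)
    g=np.diff(prof,axis=0); s=np.abs(g).sum(1)
    # top peaks, subpixel centroid
    pk=[i for i in range(1,len(s)-1) if s[i]>=s[i-1] and s[i]>s[i+1] and s[i]>.3*s.max()]
    out=[]
    for i in pk:
        a,b,c=s[i-1],s[i],s[i+1]; out.append((round(x0+i+.5+.5*(a-c)/(a-2*b+c),2),round(b)))
    print(name,rows,out)
if __name__=='__main__':
    for k in ('15','22'):
        f=f'pics/scene{k}.png'; print(k)
        for rows in ((160,163),(164,166),(166,168),(168,170),(172,174),(174,176),(176,178),(178,180),(180,182),(182,183),(187,190),(190,193),(193,196)): edges(f,rows,292,335,'')
E
python3 edge.py; python3 -c "
from h import *
u=np.array([np.cos(.16),np.sin(.16),0]);v=np.array([-u[1],u[0],0])
for z in (.15,.14,.13): print(z,proj('scene',[[.5328,.0792,z],[.5346,.0794,z]]))
"
```

```text
15
 (160, 163) [(np.float64(295.76), 17), (np.float64(299.3), 24), (np.float64(302.08), 21), (np.float64(325.31), 29), (np.float64(328.66), 34), (np.float64(331.33), 17)]
 (164, 166) [(np.float64(296.02), 11), (np.float64(309.33), 5), (np.float64(318.25), 6), (np.float64(331.38), 16)]
 (166, 168) [(np.float64(309.68), 16), (np.float64(318.49), 17), (np.float64(321.0), 15), (np.float64(329.83), 7), (np.float64(331.41), 8)]
 (168, 170) [(np.float64(309.53), 20), (np.float64(318.55), 24), (np.float64(320.71), 20)]
 (172, 174) [(np.float64(309.52), 17), (np.float64(318.69), 17), (np.float64(320.59), 21)]
 (174, 176) [(np.float64(309.66), 25), (np.float64(318.79), 20)]
 (176, 178) [(np.float64(309.66), 29), (np.float64(316.18), 18), (np.float64(320.2), 18)]
 (178, 180) [(np.float64(309.55), 29), (np.float64(316.22), 19), (np.float64(320.26), 24)]
 (180, 182) [(np.float64(309.53), 31), (np.float64(313.86), 20), (np.float64(320.28), 24)]
 (182, 183) [(np.float64(300.45), 24), (np.float64(309.51), 24), (np.float64(314.14), 18), (np.float64(316.13), 14), (np.float64(320.35), 22)]
 (187, 190) 
[... 853 characters left out ...]
6), (np.float64(313.81), 22), (np.float64(317.84), 20)]
 (180, 182) [(np.float64(309.71), 26), (np.float64(313.27), 23), (np.float64(317.69), 22)]
 (182, 183) [(np.float64(300.55), 23), (np.float64(304.3), 8), (np.float64(309.35), 22), (np.float64(313.65), 21), (np.float64(317.57), 20), (np.float64(326.89), 7)]
 (187, 190) [(np.float64(300.64), 71), (np.float64(326.83), 89)]
 (190, 193) [(np.float64(300.77), 88), (np.float64(326.73), 99)]
 (193, 196) [(np.float64(300.81), 100), (np.float64(326.63), 95)]
0.15 [[315.95251063 176.88463625]
 [315.87404632 177.28095652]]
0.14 [[315.87808613 180.66334512]
 [315.79990575 181.06258093]]
0.13 [[315.80437635 184.40576579]
 [315.72647808 184.80784294]]
```

```bash
python3 - <<'E'
from h import *
def ve(fn,cols,y0,y1):
    im=cv2.GaussianBlur(cv2.imread(fn).astype(float),(0,0),.6)
    prof=im[y0:y1,cols[0]:cols[1]].mean(1); s=np.abs(np.diff(prof,axis=0)).sum(1)
    out=[]
    for i in range(1,len(s)-1):
        if s[i]>=s[i-1] and s[i]>s[i+1] and s[i]>.3*s.max():
            a,b,c=s[i-1],s[i],s[i+1]; out.append(round(y0+i+.5+.5*(a-c)/(a-2*b+c),2))
    return out
for k in ('9','14','15','16','18','21','22'):
    f=f'pics/scene{k}.png'
    print(k,ve(f,(302,308),178,206),ve(f,(320,325),178,206),ve(f,(335,350),200,220),ve(f,(280,300),200,220))
import importlib; from edge import edges
for k in ('9','14','16','18','21','22'): edges(f'pics/scene{k}.png',(190,197),295,332,k)
E
```

```text
9 [np.float64(182.66), np.float64(199.93)] [np.float64(183.46), np.float64(200.64)] [np.float64(208.73), np.float64(212.74)] [np.float64(206.82), np.float64(210.52)]
14 [np.float64(182.75), np.float64(199.95)] [np.float64(183.48), np.float64(200.65)] [np.float64(208.73), np.float64(212.76)] [np.float64(206.81), np.float64(210.51)]
15 [np.float64(182.69), np.float64(199.95)] [np.float64(183.4), np.float64(200.62)] [np.float64(208.81), np.float64(212.79)] [np.float64(206.99), np.float64(210.48)]
16 [np.float64(182.76), np.float64(199.97)] [np.float64(183.49), np.float64(200.62)] [np.float64(208.84), np.float64(212.8)] [np.float64(206.88), np.float64(210.5)]
18 [np.float64(182.69), np.float64(199.94)] [np.float64(183.39), np.float64(200.6)] [np.float64(208.79), np.float64(212.78)] [np.float64(206.81), np.float64(210.5)]
21 [np.float64(182.77), np.float64(199.91)] [np.float64(183.43), np.float64(200.67)] [np.float64(208.84), np.float64(212.79)] [np.float64(206.78), np.float64(210.48)]
22 [np.float64(182.71), np.float64(199.95)] [np.float64(183.4), np.float64(200.59)] [np.float64(208.79), np.float64(212.78)] [np.float64(206.83), np.float64(210.5)]
9 (190, 197) [(np.float64(300.75), 100), (np.float64(326.67), 95)]
14 (190, 197) [(np.float64(300.8), 101), (np.float64(326.66), 98)]
16 (190, 197) [(np.float64(300.78), 97), (np.float64(326.65), 96)]
18 (190, 197) [(np.float64(300.78), 99), (np.float64(326.69), 93)]
21 (190, 197) [(np.float64(300.75), 98), (np.float64(326.68), 95)]
22 (190, 197) [(np.float64(300.77), 94), (np.float64(326.68), 97)]
```

>>> jog_arm(
  motion="0.022 -0.014 0 0 0 0.001 -1;0.022 -0.014 0 0 0 0.001 -1;0.022 -0.014 0.01 0 0 0.001 -1;0.022 -0.014 0.01 0 0 0.001 -1",
)

```text
t: 27.05
position: [0.5315, 0.082, 0.1709]
tool_rot: [-3.142, 0.0, 1.725]
wrist_force: [0.3, -0.8, -2.2]
width: 0.187
```

```bash
python3 -c "
from h import *
from edge import edges
o=status.get_obs();print(o['position'],o['tool_rot'])
cv2.imwrite('pics/scene23.png',imaging.get_image('scene')[:,:,::-1])
for a in range(165,183,2): edges('pics/scene23.png',(a,a+2),304,326,'')
"
```

```text
[0.53151877 0.08202815 0.17087585] [-3.14154133e+00  2.27818304e-04  1.72537760e+00]
 (165, 167) [(np.float64(310.67), 18), (np.float64(321.47), 18)]
 (167, 169) [(np.float64(310.91), 18), (np.float64(321.43), 17)]
 (169, 171) [(np.float64(311.04), 23), (np.float64(319.99), 19)]
 (171, 173) [(np.float64(311.31), 27), (np.float64(316.54), 12), (np.float64(320.01), 18)]
 (173, 175) [(np.float64(311.38), 29), (np.float64(315.0), 19), (np.float64(319.49), 23)]
 (175, 177) [(np.float64(311.4), 29), (np.float64(315.35), 24), (np.float64(319.41), 23)]
 (177, 179) [(np.float64(311.33), 28), (np.float64(315.49), 23), (np.float64(319.24), 21)]
 (179, 181) [(np.float64(311.4), 30), (np.float64(315.25), 22), (np.float64(319.13), 21)]
 (181, 183) [(np.float64(311.55), 27), (np.float64(315.34), 22), (np.float64(319.03), 19)]
```

>>> jog_arm(
  motion="-0.008 0.006 0 0 0 0 -1;-0.008 0.006 0 0 0 0 -1;-0.008 0.006 0 0 0 0 -1;-0.008 0.006 0 0 0 0 -1;-0.008 0.006 0 0 0 0 -1",
)

```text
t: 27.6
position: [0.5325, 0.0813, 0.1709]
tool_rot: [3.142, 0.0, 1.725]
wrist_force: [0.1, -0.8, -2.0]
width: 0.193
```

```bash
python3 -c "
from h import *
from edge import edges
o=status.get_obs();print(o['position'],o['tool_rot'],o['dq'])
u=np.array([np.cos(.16),np.sin(.16),0]);v=np.array([-u[1],u[0],0])
d=o['position']-[.5328,.0792,0];print(d@u,d@v)
cv2.imwrite('pics/scene24.png',imaging.get_image('scene')[:,:,::-1])
for a in range(173,183,2): edges('pics/scene24.png',(a,a+2),304,326,'')
"
```

```text
[0.53246244 0.08126478 0.17094463] [3.14156072e+00 2.86783731e-07 1.72530826e+00] [-0.00061661 -0.00104665 -0.00019634  0.00027388 -0.00078639  0.000713
  0.00123939]
-4.292789124657425e-06 0.0020921835652129095
 (173, 175) [(np.float64(310.97), 25), (np.float64(315.25), 16), (np.float64(318.93), 20)]
 (175, 177) [(np.float64(310.84), 27), (np.float64(315.17), 22), (np.float64(318.93), 22)]
 (177, 179) [(np.float64(310.78), 26), (np.float64(314.83), 23), (np.float64(319.06), 22)]
 (179, 181) [(np.float64(310.87), 27), (np.float64(315.25), 25), (np.float64(318.63), 24)]
 (181, 183) [(np.float64(310.8), 22), (np.float64(314.77), 23), (np.float64(318.58), 21)]
```

>>> jog_arm(
  motion="0 0 0.03 0 0 0 -1;0 0 0.06 0 0 0 -1;0 0 0.08 0 0 0 -1;0 0 0.1 0 0 0 -1;0 0 0.1 0 0 0 -1",
)

```text
t: 28.15
position: [0.5321, 0.0812, 0.1585]
tool_rot: [-3.141, -0.0, 1.725]
wrist_force: [0.0, -0.5, -1.9]
width: 0.19
```

>>> jog_arm(
  motion="0 0 0.02 0 0 0 -1;0 0 0.045 0 0 0 -1;0 0 0.045 0 0 0 -1",
)

```text
t: 28.45
position: [0.5322, 0.0811, 0.1531]
tool_rot: [-3.141, 0.0, 1.725]
wrist_force: [-0.8, -0.5, -1.4]
width: 0.192
```

>>> jog_arm(
  motion="0 0 0 0 0 0 -0.44;0 0 0 0 0 0 -0.44;0 0 0 0 0 0 -0.44;0 0 0 0 0 0 -0.44",
)

```text
t: 28.85
position: [0.5327, 0.0813, 0.1538]
tool_rot: [3.141, 0.0, 1.725]
wrist_force: [-0.3, -0.0, -0.4]
width: 0.279
```

```bash
python3 -c "
from h import *
for n in ('scene','top'): cv2.imwrite(f'pics/{n}25.png',imaging.get_image(n)[:,:,::-1])
crop('pics/scene25.png',250,125,120,130,6,'pics/s25.png')
"
```

```text
(no output)
```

View pics/s25.png

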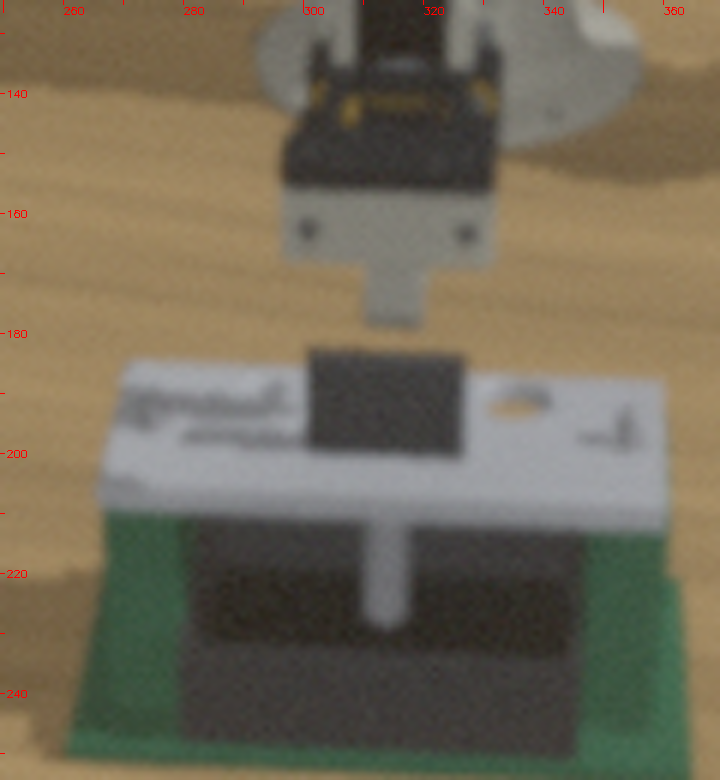

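>>> jog_arm(
  motion="0 0 -0.3 0 0 0 -0.44;0 0 -0.6 0 0 0 -0.44;0 0 -0.9 0 0 0 -0.44;0 0 -0.9 0 0 0 -0.44",
)

```text
t: 29.35
position: [0.5354, 0.0826, 0.2665]
tool_rot: [3.133, 0.001, 1.725]
wrist_force: [0.5, -0.2, -0.3]
width: 0.277
```

>>> jog_arm(
  motion="-0.8 -0.3 0 0 0 0 0;-0.8 -0.3 0 0 0 0 0;-0.8 -0.3 0 0 0 0 0;-0.8 -0.3 0 0 0 0 0;-0.8 -0.3 0 0 0 0 0",
)

```text
t: 29.85
position: [0.5116, -0.0182, 0.2614]
tool_rot: [3.142, -0.001, 1.726]
wrist_force: [0.1, -0.1, 0.5]
width: 0.499
```

>>> jog_arm(
  motion="-0.8 -0.2 0 0 0 0 0;-0.8 -0.2 0 0 0 0 0;-0.8 -0.2 0 0 0 0 0;-0.8 -0.2 0 0 0 0 0;-0.8 -0.2 0 0 0 0 0",
)

```text
t: 30.35
position: [0.5032, -0.1152, 0.2616]
tool_rot: [3.141, -0.001, 1.729]
wrist_force: [0.7, 0.6, 0.3]
width: 0.498
```

```bash
python3 -c "
from h import *
from edge import edges
print(status.get_obs()['dq'],status.get_obs()['position'])
for n in ('scene','top'): cv2.imwrite(f'pics/{n}26.png',imaging.get_image(n)[:,:,::-1])
crop('pics/scene26.png',110,120,270,150,2.9,'pics/s26.png')
crop('pics/top26.png',190,130,240,170,3.2,'pics/t26.png')
edges('pics/scene26.png',(190,197),295,332,'fin')
for a in (214,218,222,226): edges('pics/scene26.png',(a,a+3),300,330,'')
"
```

```text
[-0.0084141  -0.00489261 -0.00585174  0.0020013   0.00259628  0.00088188
  0.00461591] [ 0.50319533 -0.11516028  0.26156214]
fin (190, 197) [(np.float64(300.77), 98), (np.float64(326.68), 95)]
 (214, 217) [(np.float64(310.41), 44), (np.float64(317.6), 45)]
 (218, 221) [(np.float64(310.29), 53), (np.float64(317.44), 48)]
 (222, 225) [(np.float64(309.99), 57), (np.float64(317.55), 62)]
 (226, 229) [(np.float64(310.45), 49), (np.float64(317.24), 51)]
```

View pics/s26.png

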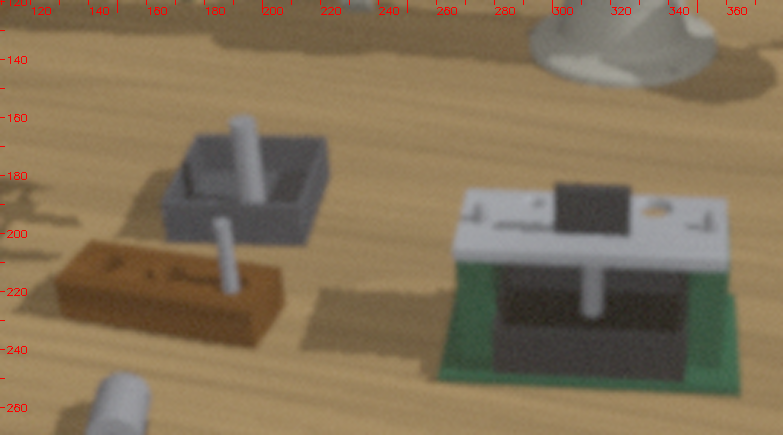

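View pics/t26.png

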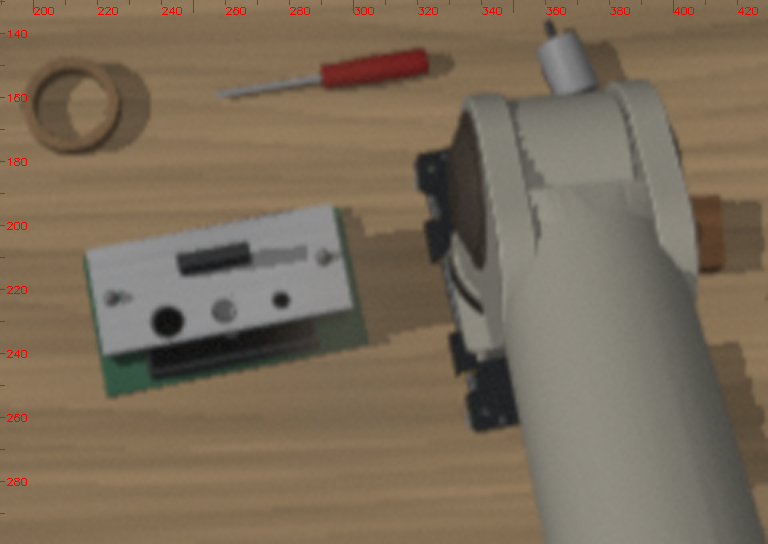

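>>> jog_arm(
  motion="0 0 0 0 0 0 0;0 0 0 0 0 0 0;0 0 0 0 0 0 0",
)

```text
t: 30.75
position: [0.5028, -0.1172, 0.2616]
tool_rot: [3.141, 0.0, 1.726]
wrist_force: [-0.8, 0.1, -0.1]
width: 0.499
```

```bash
python3 -c "
from workcell import job
print(job.job_done())"
```

```text
the job is handed in; nothing more can be done
None
```

I finished the job and handed it in at about 31 s of the 72 s allowed; the interface gave no verdict.

1. **Plate:** it hangs on both pintles. It touched the leg tops at the expected height and did not shift in later pictures (within about 0.05 px).
2. **Thickest spindle (24 mm):** I pressed its foot on the middle hole with about 14–18 N. It stopped at the plate's top face, and the picture put it within about 0.5 mm of the hole sideways; in the other direction I went by the arm's own position. I then stood it in the reject box.
3. **Middle spindle (18 mm):** I lowered it into the hole without contact until its foot reached the plate's underside, then let go. It fell through and stands in the tray. The top view shows it through the hole.

The last pictures show the plate flat with both pintles through their sockets, and the thinnest spindle still in the rack. The screwdriver, tape and motor look untouched. The arm stopped clear of everything.

**Checks that disagreed:** the two cameras differed by about 4 mm in y. The scene camera was 1 to 2 px off the arm's own position, so I lined things up by measuring parts against each other in the same picture. The middle spindle also sat about 2 mm off the jaw centre, which I corrected before lowering it.

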